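# Close up the archive book press

## Robot

A 6-joint arm with a two-finger parallel gripper is mounted at the origin on the work surface. World frame = base frame: x ahead of the robot, y to its left, z up, the work surface at z = 0. Lengths are in m, angles in degrees, forces in N, time in s.
With the tool pointing down it reaches from about 0.35 to 0.875 m from the base axis. Payload 4.2 kg.
Tool frame: the origin (TCP) lies midway between the tips of the shut fingers; the grasp point (between the pads) lies 19 mm behind it; z points along the fingers, y is the line along which they close (so a half turn about z gives the same grasp; the last joint's range is limited). The gripper opens to 87 mm and grips with 3 to 60 N. Pads are 19 mm wide; open, the fingers measure 117 mm over their backs; the gripper's body (75 mm by 190 mm) begins 51 mm behind the grasp point.
Start: joints at [-48.495, 22.042, 0.453, 0, -68.411, -14.817], TCP at [0.281, -0.558, 0.223] pointing down, gripper open.
Joint ranges: [-179.83, 179.83], [-69.29, 118.12], [-61.27, 80.66], [-181.25, 117.63], [-171.15, -9.14], [-177.46, 177.46]. Speed limits (degrees/s): [159.86, 159.86, 180, 180, 180, 180].

## Interface

Orientations are given as a 3x3 rotation matrix whose columns are the frame's x, y, z axes.
In Python, from station import r, cams gives the robot as it stands.
- The arm moves only by the tool play_rows, never from a script. Its argument "commands" is text: rows parted by semicolons, each of 6 numbers parted by spaces: the shift along the world's x, y, z normalised to -1 to 1, where 1 is 30 mm, then the turn, a rotation vector about the world's x, y, z normalised to -1 to 1, where 1 is 0.15 rad. A call has 1 to 20 rows; each row shifts and turns the commanded pose from where the row before left it; what a row does not reach is not made up. A row lasts 1/10 s, in which the tool goes at most 50 mm and 8.59 degrees, less where a joint would pass 70% of its speed; a pose out of reach is approached as far as the arm can. A call with a number of a shift or a turn outside -1 to 1 is refused whole. A call with a gripper value outside its range is refused whole. "grip" is the finger opening in mm, from 0 to 87, set as the call begins (left out, the last holds). The fingers move at their own pace and stop on an object; the grip force is fixed at half the most. Time passes only in rows, so rows that do not move let the fingers close. It gives the time, the measured TCP pose, the force, the opening and the grip force at its end, in the units of the state.
- r.sense(): the state, without advancing time (a new reading comes with each control period).
- cams.capture(name): name is "side" or "top" or "wrist"; returns (picture, depth): 400x640x3 uint8, blue, green, red; 400x640 float32, m along the optical axis (not along the pixel's ray), 0 where there is no reading.
- cams.camera_info(name): a dict with "mtx" (3x3 intrinsics, pixels), "R" (3x3) and "t" (3): a world point X has camera coordinates R X + t. Camera axes: x right, y down, z forward; pixel columns grow to the right and rows downward; lengths in m; the calibration is good to about 2 mm. A picture is of the moment at which its call begins: read the wrist's pose just before it. camera_info takes no time and is no camera call; for the wrist camera it gives the pose at the moment of the call.
- r.finish_job(): hands the job in; it is judged then, once.
The state is a dict: "time_s": time; "joints": joint angles; "joint_velocities": joint speeds; "effort": joint torques, N m; "tcp_pos": TCP position; "ee_rot": TCP orientation; "wrist_force": force on the tool from outside, world axes, zero at the start; "moment": the same for the moment, N m; "gripper_width": opening from 0.0 (shut) to 1.0 (fully open); "gripper_force": force on a finger pad.
Only numpy, scipy, OpenCV 4.12 (cv2) and the standard library are available. Lean on these libraries where they do the work, as an engineer would, in place of code of your own. Each camera call takes 0.05 s, during which the arm holds its last target. There are 200 camera calls.

## Task

Put the repaired volume under pressure: push the press's open bed fully home until it clicks, then take the crank out of the blue tool tray, fit it right down on the press's square shaft and turn it clockwise until the platen bears on the felt over the pressing boards. Then lift the crank off and lay it back inside the tool tray, leaving the other things on the bench where they are.

Things in the scene. Friction and masses are not known exactly. Their poses are not given: they have to be found in the camera images.
- press: The green book press fixed on the bench, 260 x 340 mm, about 220 mm high; origin at the middle of its underside, -x is its front (open bed, gear head), z up. From its crosshead a gear head with a sloping 70 x 76 mm face leans to the front; a square shaft stands out of that face. Nothing else comes within the crank's sweep in front of the face.
- bed_front (a point): Middle of the outer face of the white front plate of the press's sliding bed, a shallow drawer that goes straight into the press. The plate is 250 mm wide, 45 mm high, 8 mm thick, upright. x points the way the bed goes home, z up. The bed carries a blue volume between two wooden boards with a grey felt on top.
- bed (a joint): How far the bed stands out of the press, in m: 0 is home against its stop. It slides with about 1 N; between 14 and 6 mm a sprung ball in the rail has to be pushed past (about 4 N); over the last 4 mm the ball draws the bed against the stop by itself and keeps it there.
- shaft_mid (a point): The brass square shaft, 18 mm across flats, leaning 35 degrees from vertical towards the press's front. This point is on its axis, 22 mm out from the round steel shoulder at its foot (33 mm wide, 10 mm high) and 12 mm from its end; the last 6 mm taper to 11 mm. z points out along the shaft, x and y are square to its flats and turn with it. About 0.3 N m turns it; it stays where left.
- shaft (a joint): Turn of the square shaft in rad; grows as it is turned clockwise, looking at its end. One turn lowers the platen by 8 mm. It stops at 17.28.
- platen (a joint): How far the aluminium platen is down, in m. It touches the felt at 0.020; the felt gives, so it can be screwed on to 0.022, where the shaft stops. Two red-topped guide rods that pass up through brass bushings on the crosshead go down with it: their ends are flush with the bushings when the platen touches.
- crank_hub (a point): Loose crank (0.45 kg): centre of its steel hub, 36 x 36 mm, 44 mm high. z points to its closed top; a 20 mm square socket, 37 mm deep, opens below. Flats square to x and y. A flat arm 26 mm wide, 12 mm thick runs along +x to x = 93 mm, flush with the underside. Seated, this point and shaft_mid coincide, z axes agree, any of 4 ways round. In the tray it lies on its flat underside.
- crank_grip (a point): Centre of the crank's black grip, a cylinder 28 mm thick, 70 mm long, parallel to the hub's z, spinning freely on its pin. It is 80 mm from the hub's axis along the arm (crank x) and 27 mm higher (z) than the hub's centre; its top is 40 mm above the hub's. The axes are those of the crank and do not spin with the grip.
- tool_tray: Shallow blue steel tray fixed on the bench, 160 mm (x) by 200 mm (y), walls 4 mm thick and 16 mm high, floor 4 mm thick. Its origin is the middle of its underside, on the bench. It may be left or right of the press.
- card_box: Bystander: lidded kraft card box 156 x 196 mm, 102 mm high; origin at the middle of its underside. It stands on the side where the tool tray is not.
- paste_jar: Bystander: amber jar, 72 mm across, 95 mm high; origin at the middle of its underside.
- weight: Bystander: grey iron weight 110 x 60 x 40 mm with a wooden knob, 72 mm high in all; origin at the middle of its underside.
- dust_brush: Bystander: flat wooden brush about 210 mm long, 50 mm wide, 25 mm high, lying in front of the press along its x; origin on the bench.
- bone_folder: Bystander: white bone folder 172 x 22 x 5 mm lying flat in front of the press along its x; origin at the middle of its underside.

How it is judged (in metres and radians):
On the way, in this order (a step that is already met when the one before it is completed fails the run):
1. the bed is pushed home against its stop (within 1.5 mm) (value of joint bed below 0.0015 m), for 0.2 s.
2. the crank sits right down on the square shaft (hub centre within 5 mm of its seated place, axes within 0.12 rad) with the bed still home (distance between crank_hub and shaft_mid below 0.005 m and angle between the z axis of crank_hub and the z axis of shaft_mid, either way round below 0.12 rad and value of joint bed below 0.0025 m), for 0.2 s.
3. the crank, still on the shaft, has brought the platen down on the felt (joint platen over 0.0195) (value of joint platen above 0.0195 m and distance between crank_hub and shaft_mid below 0.012 m and value of joint bed below 0.0025 m), for 0.2 s.
At the end, for the whole second after the job is handed in: The bed is home (within 2.5 mm of its stop), the platen is down on the felt (joint platen over 0.0193), and the crank lies still in the tool tray: hub and grip centres inside its outline and no higher than they stand on its floor (hub centre below 40 mm, grip centre below 65 mm) (value of joint bed below 0.0025 m and value of joint platen above 0.0193 m and x of crank_hub in the frame of tool_tray between -0.078 and 0.078 m and y of crank_hub in the frame of tool_tray between -0.098 and 0.098 m and x of crank_grip in the frame of tool_tray between -0.078 and 0.078 m and y of crank_grip in the frame of tool_tray between -0.098 and 0.098 m and height (world z) of crank_hub below 0.04 m and height (world z) of crank_grip below 0.065 m and linear speed of crank below 0.02 m/s); the robot touches nothing.
It fails at once if a bystander is moved by more than 20 mm (distance of any of card_box, paste_jar, weight, dust_brush, bone_folder from where it was at the start of the episode above 0.02 m).
It also fails if it takes over 72 s, if anything falls off the work surface, if the arm or the gripper's body presses on something with over 40 N, if the wrist force passes 120 N, or if a joint passes its speed limit or range.

## Working session

There is one attempt and no reset: what is moved stays moved. The work goes in short steps, Python scripts to look and compute and a tool call to move; the robot and the scene stay as the last step left them, time stands still between calls to the robot, and variables do not carry over. Pictures are saved under pics/ and viewed, at most 10 in all, crops included, and the job is handed in when it is done.

Besides the shell and the picture viewer there is one more tool, called after "Request:" as name(argument=value, ...) on one line, values as JSON. play_rows: Moves the arm, as the interface text tells. Scaled input: -1 to 1 covers 30 mm each way for a shift and 0.15 rad each way for a turn. Its arguments: {"type":"object","properties":{"commands":{"type":"string"},"grip":{"type":"number"}},"required":["commands"]}

```bash
ls; mkdir -p pics
cat > h.py <<'E'
import numpy as np, cv2
from station import r, cams
def cap(n):
    i=cams.camera_info(n); p,d=cams.capture(n); return p,d,i
def world(u,v,d,i):
    K=np.array(i["mtx"]);R=np.array(i["R"]);t=np.array(i["t"])
    z=d if np.isscalar(d) else np.median([x for x in d[v-1:v+2,u-1:u+2].ravel() if x>0])
    c=np.linalg.inv(K)@np.array([u,v,1.])*z
    return R.T@(c-t)
def cloud(d,i):
    K=np.array(i["mtx"]);R=np.array(i["R"]);t=np.array(i["t"])
    v,u=np.mgrid[:d.shape[0],:d.shape[1]]
    c=np.stack([(u-K[0,2])/K[0,0]*d,(v-K[1,2])/K[1,1]*d,d],-1)
    w=(c-t)@R; w[d<=0]=np.nan
    return w
E
python3 - <<'E'
from h import *
for n in("side","top"):
    p,d,i=cap(n); cv2.imwrite(f"pics/{n}.png",p); np.savez(f"/tmp/{n}.npz",p=p,d=d,**{k:np.array(i[k]) for k in("mtx","R","t")})
    print(n,np.round(i["mtx"],1).tolist(),np.round(i["R"],3).tolist(),np.round(i["t"],3))
s=r.sense();print(s)
E
```

```text
pics
side [[473.2, 0.0, 323.4], [0.0, 473.2, 203.9], [0.0, 0.0, 1.0]] [[-0.937, -0.348, 0.021], [-0.232, 0.576, -0.784], [0.261, -0.74, -0.62]] [0.529 0.25  1.153]
top [[373.7, 0.0, 317.3], [0.0, 373.7, 199.4], [0.0, 0.0, 1.0]] [[0.121, -0.993, -0.004], [-0.973, -0.117, -0.199], [0.197, 0.028, -0.98]] [-0.038  0.571  0.93 ]
{'time_s': 0.1, 'joints': array([-4.84963077e+01,  2.20862604e+01,  3.88238444e-01, -2.38003862e-02,
       -6.84113184e+01, -1.48153052e+01]), 'joint_velocities': array([ 0.05678895, -0.05634714,  0.20087938,  0.08740369, -0.00150302,
        0.02622063]), 'effort': array([ 5.94296798e-04, -3.91690207e+01,  1.87934750e+01,  4.23182979e+00,
        1.34891242e-02, -6.67323161e-05]), 'tcp_pos': array([ 0.28047032, -0.5579405 ,  0.22157823]), 'ee_rot': array([[-8.93531185e-01, -4.49000078e-01, -9.75311154e-04],
       [-4.49001123e-01,  8.93529603e-01,  1.68512360e-03],
       [ 1.14848762e-04,  1.94362629e-03, -9.99998105e-01]]), 'wrist_force': array([ 0.0026468 , -0.5688351 ,  0.33580401]), 'moment': array([ 0.04497009, -0.00045318, -0.04885324]), 'gripper_force': 0.0, 'gripper_width': 1.0012153025312092}
```

View pics/side.png

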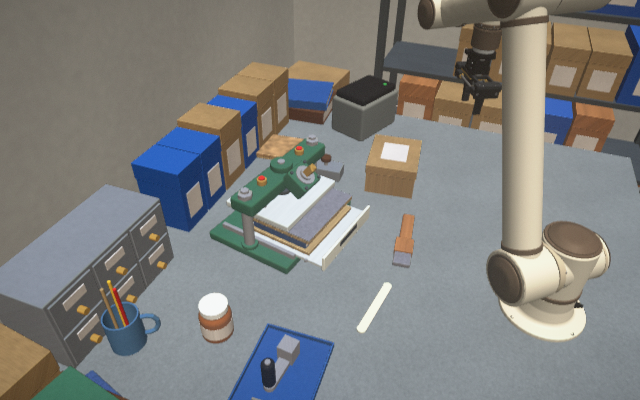

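View pics/top.png

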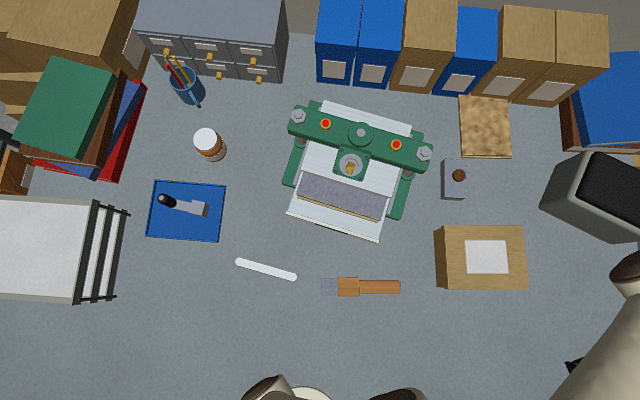

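The side view shows the tray with the crank (hub ≈(288,347), grip ≈(268,372)) and the shaft at ≈(309,170). In the top view the tray centre is ≈(186,211), hub ≈(200,208), grip ≈(167,200), shaft ≈(351,167), and the bed plate runs from (287,212) to (379,241).

Run:
```python
from h import *
W={};P={}
for n in("top","side"):
    f=np.load(f"/tmp/{n}.npz"); W[n]=cloud(f["d"],f); P[n]=f["p"].astype(int)
def q(n,u,v): print(n,(u,v),np.round(np.nanmedian(W[n][v-1:v+2,u-1:u+2].reshape(-1,3),0),4))
for uv in [(288,213),(333,228),(378,241),(351,167),(351,161),(350,175),(360,132),(298,116),(424,153),(326,124),(397,144),(205,207),(200,208),(164,200),(170,202),(186,232),(154,181),(224,187),(147,237),(218,241)]: q("top",*uv)
for uv in [(368,208),(322,264),(345,235),(312,167),(309,174),(288,347),(267,360),(267,372)]: q("side",*uv)
# tray: blue
for n in W:
    p=P[n]; w=W[n]
    m=(p[...,0]>90)&(p[...,0]-p[...,2]>60)&(w[...,2]<0.03)&(w[...,2]>-.01)&(w[...,0]<0.7)
    mm=cv2.connectedComponentsWithStats(m.astype(np.uint8))
    k=1+np.argmax(mm[2][1:,4]); pts=w[mm[1]==k]
    pts=pts[np.isfinite(pts).all(1)]
    print(n,cv2.minAreaRect((pts[:,:2]*1000).astype(np.float32)),np.median(pts[:,2]),len(pts))
```

```text
top (288, 213) [0.5233 0.1016 0.0733]
top (333, 228) [ 0.4987 -0.018   0.0709]
top (378, 241) [ 0.4816 -0.1351  0.0736]
top (351, 167) [ 0.6164 -0.0385  0.2356]
top (351, 161) [ 0.637  -0.0379  0.2141]
top (350, 175) [ 0.6114 -0.0405  0.1863]
top (360, 132) [ 0.7082 -0.0514  0.2153]
top (298, 116) [0.7293 0.0949 0.2142]
top (424, 153) [ 0.6752 -0.2007  0.214 ]
top (326, 124) [0.7189 0.0285 0.2124]
top (397, 144) [ 0.6897 -0.1384  0.2128]
top (205, 207) [0.5191 0.3304 0.0327]
top (200, 208) [0.5125 0.3382 0.0484]
top (164, 200) [0.5166 0.4212 0.0863]
top (170, 202) [0.5167 0.4152 0.0619]
top (186, 232) [0.4482 0.3796 0.0024]
top (154, 181) [0.578  0.4915 0.0126]
top (224, 187) [0.5857 0.2948 0.0109]
top (147, 237) [4.221e-01 4.840e-01 4.000e-04]
top (218, 241) [0.4347 0.2877 0.0039]
side (368, 208) [ 0.4781 -0.1218  0.0726]
side (322, 264) [0.5282 0.1088 0.049 ]
side (345, 235) [0.5029 0.007  0.0698]
side (312, 167) [ 0.6104 -0.0278  0.2342]
side (309, 174) [ 0.6193 -0.0268  0.2119]
side (288, 347) [0.5116 0.3599 0.0484]
side (267, 360) [0.5239 0.4279 0.0921]
side (267, 372) [0.5178 0.4426 0.076 ]
top ((508.658935546875, 394.4678649902344), (162.9283447265625, 207.92666625976562), 2.088106870651245) 0.002931853472909485 3413
side ((508.1985778808594, 389.2622985839844), (160.5943145751953, 197.31475830078125), 2.364919662475586) 0.004546979520928286 3987
```

```bash
cat >> h.py <<'E'
from scipy.spatial.transform import Rotation as Ro
YAW=np.radians(-10.2)
def setyaw(a): global YAW; YAW=a
def axes(yaw=None):
    a=YAW if yaw is None else yaw
    return np.array([np.cos(a),np.sin(a),0]),np.array([-np.sin(a),np.cos(a),0])
def tilt(deg,a=None,flip=1):
    """tool z forward-down, tilted deg from down along press x; tool y=flip*press y"""
    x,y=axes(a); t=np.radians(deg)
    z=np.sin(t)*x-np.cos(t)*np.array([0,0,1.]); y=flip*y
    return np.stack([np.cross(y,z),y,z],1)
def plan(P,R,n=None,p0=None,R0=None):
    s=r.sense(); p0=s["tcp_pos"] if p0 is None else np.array(p0,float); R0=s["ee_rot"] if R0 is None else R0
    dp=(np.array(P)-p0)/.03; dr=Ro.from_matrix(R@R0.T).as_rotvec()/.15
    m=max(np.abs(dp).max(),np.abs(dr).max(),np.linalg.norm(dr)); n=n or int(np.ceil(m+1e-6))
    print(n,"rows of:",*np.round(np.r_[dp,dr]/n,2))
def st():
    s=r.sense(); print("t",round(s["time_s"],2),"tcp",np.round(s["tcp_pos"],4),"F",np.round(s["wrist_force"],1),"j",np.round(s["joints"],0),"w",round(float(s["gripper_width"])*87,1))
    print(np.round(s["ee_rot"],3).tolist())
E
python3 - <<'E'
from h import *
s=r.sense(); i=cams.camera_info("wrist"); R=np.array(i["R"]);t=np.array(i["t"])
C=-R.T@t; print("cam in tool",s["ee_rot"].T@(C-s["tcp_pos"]), (s["ee_rot"].T@R.T).round(3).tolist(), np.round(i["mtx"],0).tolist())
x,y=axes()
mid=np.array([.501,-.0165,.05])
for f in(1,-1):
    print(tilt(30,flip=f).round(2).tolist())
    plan(mid-.05*x+[0,0,.06],tilt(30,flip=f))
E
```

```text
cam in tool [ 0.07196655  0.00021749 -0.16243419] [[-0.0, -0.965, -0.262], [1.0, -0.0, 0.0], [-0.0, -0.262, 0.965]] [[306.0, 0.0, 320.0], [0.0, 306.0, 201.0], [0.0, 0.0, 1.0]]
[[-0.85, 0.18, 0.49], [0.15, 0.98, -0.09], [-0.5, 0.0, -0.87]]
19 rows of: 0.3 0.97 -0.2 0.03 -0.19 -0.22
[[0.85, -0.18, 0.49], [-0.15, -0.98, -0.09], [0.5, -0.0, -0.87]]
19 rows of: 0.3 0.97 -0.2 -0.24 -0.04 0.85
```

Request:
play_rows(commands="0.3 0.97 -0.2 0.03 -0.19 -0.22;0.3 0.97 -0.2 0.03 -0.19 -0.22;0.3 0.97 -0.2 0.03 -0.19 -0.22;0.3 0.97 -0.2 0.03 -0.19 -0.22;0.3 0.97 -0.2 0.03 -0.19 -0.22;0.3 0.97 -0.2 0.03 -0.19 -0.22;0.3 0.97 -0.2 0.03 -0.19 -0.22;0.3 0.97 -0.2 0.03 -0.19 -0.22;0.3 0.97 -0.2 0.03 -0.19 -0.22;0.3 0.97 -0.2 0.03 -0.19 -0.22;0.3 0.97 -0.2 0.03 -0.19 -0.22;0.3 0.97 -0.2 0.03 -0.19 -0.22;0.3 0.97 -0.2 0.03 -0.19 -0.22;0.3 0.97 -0.2 0.03 -0.19 -0.22;0.3 0.97 -0.2 0.03 -0.19 -0.22;0.3 0.97 -0.2 0.03 -0.19 -0.22;0.3 0.97 -0.2 0.03 -0.19 -0.22;0.3 0.97 -0.2 0.03 -0.19 -0.22;0.3 0.97 -0.2 0.03 -0.19 -0.22", grip=0)

```text
time_s: 2.0
tcp_pos: [0.4548, -0.0624, 0.1547]
ee_rot: [[-0.888, 0.137, 0.44], [0.121, 0.991, -0.065], [-0.445, -0.004, -0.896]]
wrist_force: [1.7, -0.2, 0.2]
gripper_width: 0.003
gripper_force: 0.0
```

Run:
```python
from h import *
st()
p,d,i=cap("wrist"); cv2.imwrite("pics/w1.png",p); np.savez("/tmp/w1.npz",p=p,d=d,**{k:np.array(i[k]) for k in("mtx","R","t")})
x,y=axes(); mid=np.array([.501,-.0165,.05])
plan(mid-.02*x+[0,0,-.004],tilt(30))
```

```text
t 2.0 tcp [ 0.4548 -0.0624  0.1547] F [ 1.7 -0.2  0.2] j [   9.   -2.  -61.   55.   -9. -160.] w 0.2
[[-0.888, 0.137, 0.44], [0.121, 0.991, -0.065], [-0.445, -0.004, -0.896]]
4 rows of: 0.2 0.39 -0.91 -0.01 -0.1 -0.07
```

View pics/w1.png

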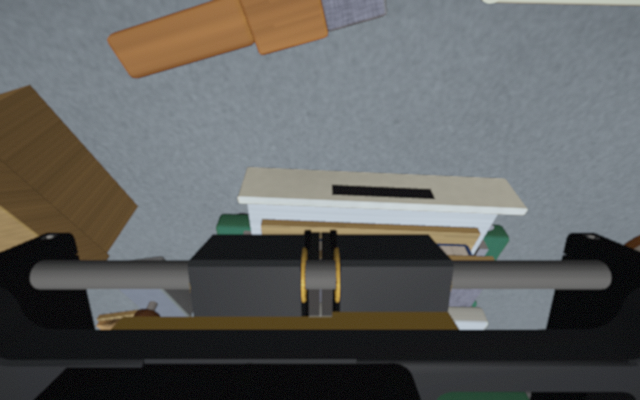

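The wrist view shows the white plate (240–525, ~190) with its slot centre at ≈(383,191), in front of the closed fingers. The arm is close to its j3 and j5 limits at this tilt, so I'll push with less tilt.

Run:
```python
from h import *
x,y=axes(); mid=np.array([.501,-.0165,.05])
plan(mid-.035*x+[0,0,-.005],tilt(12))
```

```text
4 rows of: 0.08 0.41 -0.92 0.07 0.42 -0.07
```

Request:
play_rows(commands="0.08 0.41 -0.92 0.07 0.42 -0.07;0.08 0.41 -0.92 0.07 0.42 -0.07;0.08 0.41 -0.92 0.07 0.42 -0.07;0.08 0.41 -0.92 0.07 0.42 -0.07;0 0 0 0 0 0;0 0 0 0 0 0")

```text
time_s: 2.65
tcp_pos: [0.4636, -0.0143, 0.0431]
ee_rot: [[-0.965, 0.175, 0.197], [0.171, 0.985, -0.04], [-0.201, -0.004, -0.98]]
wrist_force: [-0.8, -0.3, -0.6]
gripper_width: 0.008
gripper_force: 0.0
```

Run:
```python
from h import *
st()
x,y=axes(); mid=np.array([.501,-.0165,.05])
plan(mid+.02*x+[0,0,-.005],tilt(12))
```

```text
t 2.65 tcp [ 0.4636 -0.0143  0.0431] F [-0.8 -0.3 -0.6] j [  21.   15.  -52.   26.  -14. -145.] w 0.7
[[-0.965, 0.175, 0.197], [0.171, 0.985, -0.04], [-0.201, -0.004, -0.98]]
2 rows of: 0.95 -0.1 0.03 0.01 -0.03 -0.01
```

Request:
play_rows(commands="0.4 -0.07 0 0 0 0;0.4 -0.07 0 0 0 0;0.4 -0.07 0 0 0 0;0.4 -0.07 0 0 0 0;0.4 -0.07 0 0 0 0;0.4 -0.07 0 0 0 0;0.4 -0.07 0 0 0 0")

```text
time_s: 3.35
tcp_pos: [0.5452, -0.0314, 0.0444]
ee_rot: [[-0.964, 0.178, 0.196], [0.174, 0.984, -0.041], [-0.2, -0.005, -0.98]]
wrist_force: [-4.3, 1.7, 2.0]
gripper_width: 0.007
gripper_force: 1.6
```

Run:
```python
from h import *
st()
p,d,i=cap("top"); w=cloud(d,i)
# gear head / shaft area & bed plate profile along press x at centre
x,y=axes(); o=np.array([.70,-.052,0]); a=(w-o)@x; b=(w-o)@y; z=w[...,2]
cv2.imwrite("pics/t2.png",cv2.resize(p[80:260,250:450],None,fx=3.5,fy=3,interpolation=cv2.INTER_CUBIC))
np.savez("/tmp/top2.npz",p=p,d=d,**{k:np.array(i[k]) for k in("mtx","R","t")})
for s0 in (-.08,.08):
    m=(abs(b-s0)<.01)
    for k in np.arange(-.26,.16,.01):
        q=m&(abs(a-k)<.005)
        if q.sum(): print(s0,round(k,3),np.round(np.nanmedian(z[q]),3),end=" | ")
    print()
```

```text
t 3.35 tcp [ 0.5452 -0.0314  0.0444] F [-4.3  1.7  2. ] j [  16.   22.  -38.   15.  -21. -130.] w 0.6
[[-0.964, 0.178, 0.196], [0.174, 0.984, -0.041], [-0.2, -0.005, -0.98]]
-0.08 -0.26 -0.002 | -0.08 -0.25 -0.001 | -0.08 -0.24 -0.002 | -0.08 -0.23 -0.001 | -0.08 -0.22 -0.001 | -0.08 -0.21 0.145 | -0.08 -0.2 0.147 | -0.08 -0.19 0.151 | -0.08 -0.18 0.154 | -0.08 -0.17 0.155 | -0.08 -0.16 0.158 | -0.08 -0.15 0.159 | -0.08 -0.14 0.158 | -0.08 -0.12 0.046 | -0.08 -0.11 0.045 | -0.08 -0.1 0.045 | -0.08 -0.09 0.097 | -0.08 -0.08 0.12 | -0.08 -0.07 0.121 | -0.08 -0.06 0.121 | -0.08 -0.05 0.12 | -0.08 -0.04 0.121 | -0.08 -0.03 0.168 | -0.08 -0.02 0.192 | -0.08 -0.01 0.194 | -0.08 0.0 0.208 | -0.08 0.01 0.211 | -0.08 0.02 0.195 | -0.08 0.03 0.193 | -0.08 0.04 0.191 | -0.08 0.07 0.12 | -0.08 0.08 0.121 | -0.08 0.09 0.12 | -0.08 0.1 0.12 | 
0.08 -0.26 0.365 | 0.08 -0.25 0.36 | 0.08 -0.24 0.354 | 0.08 -0.23 0.347 | 0.08 -0.2 0.15 | 0.08 -0.19 0.152 | 0.08 -0.18 0.153 | 0.08 -0.17 0.155 | 0.08 -0.16 0.157 | 0.08 -0.15 0.159 | 0.08 -0.14 0.16 | 0.08 -0.12 0.045 | 0.08 -0.11 0.045 | 0.08 -0.1 0.045 | 0.08 -0.09 0.095 | 0.08 -0.08 0.12 | 0.08 -0.07 0.12 | 0.08 -0.06 0.12 | 0.08 -0.05 0.12 | 0.08 -0.04 0.121 | 0.08 -0.03 0.168 | 0.08 -0.02 0.191 | 0.08 -0.01 0.194 | 0.08 0.0 0.206 | 0.08 0.01 0.211 | 0.08 0.02 0.195 | 0.08 0.03 0.193 | 0.08 0.04 0.192 | 0.08 0.07 0.121 | 0.08 0.08 0.12 | 0.08 0.09 0.121 | 0.08 0.1 0.12 | 0.08 0.11 0.118 |
```

View pics/t2.png

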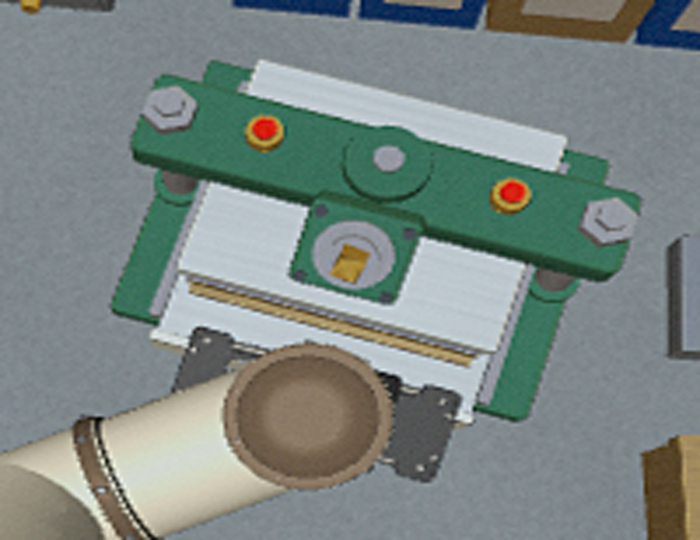

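The top view shows the plate nearly at the base's front edge (line (160,335)–(475,410)), and the shaft with its shoulder at ≈(350,260). The 4 N reading suggests the detent, so I'll push on gently.

Request:
play_rows(commands="0.15 -0.03 0 0 0 0;0.15 -0.03 0 0 0 0;0.15 -0.03 0 0 0 0")

```text
time_s: 3.7
tcp_pos: [0.5512, -0.0341, 0.042]
ee_rot: [[-0.967, 0.18, 0.181], [0.175, 0.984, -0.044], [-0.186, -0.011, -0.982]]
wrist_force: [-32.2, 17.8, 21.8]
gripper_width: 0.005
gripper_force: 17.5
```

Request:
play_rows(commands="0.1 -0.02 0 0 0 0;0.1 -0.02 0 0 0 0;0 0 0 0 0 0")

```text
time_s: 4.0
tcp_pos: [0.551, -0.0357, 0.0407]
ee_rot: [[-0.968, 0.181, 0.171], [0.176, 0.983, -0.047], [-0.176, -0.015, -0.984]]
wrist_force: [-38.5, 19.8, 26.3]
gripper_width: 0.006
gripper_force: 20.8
```

Firm stop at well over the detent force, so the bed is home. Now backing off.

Request:
play_rows(commands="-0.5 0.09 0.05 0 0 0;-1 0.18 0.2 0 0 0;-0.8 0.4 1 0 0 0;0 1 1 0 0 0;0 1 1 0 0 0;0 1 1 0 0 0;0 1 0.5 0 0 0;0 0 0 0 0 0", grip=87)

```text
time_s: 4.8
tcp_pos: [0.4999, 0.11, 0.19]
ee_rot: [[-0.963, 0.172, 0.207], [0.169, 0.985, -0.034], [-0.21, 0.002, -0.978]]
wrist_force: [0.1, 0.6, -0.8]
gripper_width: 0.649
gripper_force: 0.0
```

Run:
```python
from h import *
s=r.sense(); print(s["joints"].round(3).tolist()); st()
x,y=axes()
p,d,i=cap("top"); w=cloud(d,i); np.savez("/tmp/top3.npz",p=p,d=d,**{k:np.array(i[k]) for k in("mtx","R","t")})
o=np.array([.70,-.052,0]); a=(w-o)@x; b=(w-o)@y; z=w[...,2]
for s0 in(-.1,-.05,0,.05,.1):
    m=(abs(b-s0)<.012)&(z>.06)&(z<.085); print(s0,"plate a-range",np.nanmin(a[m]),np.nanmax(a[m]))
# steel shoulder / brass shaft pixels
for n in("top","side"):
    if n=="side": p,d,i=cap("side"); w=cloud(d,i); np.savez("/tmp/side3.npz",p=p,d=d,**{k:np.array(i[k]) for k in("mtx","R","t")})
    hsv=cv2.cvtColor(p,cv2.COLOR_BGR2HSV); q=(w[...,2]>.19)&(np.hypot(w[...,0]-.62,w[...,1]+.038)<.04)&(hsv[...,1]>110)&(hsv[...,0]<32)&(hsv[...,0]>10)
    v,u=np.nonzero(q); print(n,len(u)); 
    if len(u): print(np.round(np.percentile(w[q],[0,10,50,90,100],axis=0),4).tolist())
```

```text
[35.596, 7.193, -30.54, 12.236, -44.303, -143.713]
t 4.8 tcp [0.4999 0.11   0.19  ] F [ 0.1  0.6 -0.8] j [  36.    7.  -31.   12.  -44. -144.] w 56.4
[[-0.963, 0.172, 0.207], [0.169, 0.985, -0.034], [-0.21, 0.002, -0.978]]
-0.1 plate a-range -0.14253484439520395 0.2628287060380586
-0.05 plate a-range -0.14213398483207743 0.25698036927581897
0 plate a-range -0.14181724921592131 0.24601628800294068
0.05 plate a-range -0.14137543782068837 0.23539479617352718
0.1 plate a-range -0.14023558772406192 0.2287302084096334
top 83
[[0.6026, -0.0453, 0.2163], [0.6064, -0.0425, 0.2222], [0.6148, -0.0357, 0.2332], [0.6282, -0.0283, 0.2365], [0.6333, -0.0244, 0.24]]
side 86
[[0.604, -0.0411, 0.207], [0.6077, -0.0352, 0.2137], [0.6159, -0.0274, 0.2281], [0.6268, -0.0236, 0.2373], [0.6333, -0.0207, 0.2398]]
```

```bash
cat > kin.py <<'E'
import numpy as np
from scipy.optimize import least_squares
from scipy.spatial.transform import Rotation as Ro
def rot(ax,d): return Ro.from_euler(ax,d,degrees=True).as_matrix()
T=np.array([[0,0,1],[0,1,0],[-1,0,0]],float).T
def fk(q,P,s4=1,s6=1,B=np.eye(3)):
    a1,l1,h,L2,L3,e,l4,d6,b=P
    R1=rot('z',q[0]);R2=R1@rot('y',q[1]);R3=R2@rot('y',-q[2]);R4=R3@rot('x',s4*q[3]);R5=R4@rot('y',-q[4])
    p=R1@[a1,l1,h]+R2@[0,0,L2]+R3@[L3,0,e]+R4@[0,l4,0]+R5@[d6,b,0]
    return p,R5@rot('x',s6*q[5])@B
E
python3 - <<'E'
from kin import *
S=[([-48.495,22.042,.453,0,-68.411,-14.817],[.281,-.558,.223],[[-.8935,-.449,-.001],[-.449,.8935,.0017],[0,.002,-1]]),
([35.596,7.193,-30.54,12.236,-44.303,-143.713],[.4999,.11,.19],[[-0.963,0.172,0.207],[0.169,0.985,-0.034],[-0.21,0.002,-0.978]]),
([21,15,-52,26,-14,-145],[.4636,-.0143,.0431],[[-0.965,0.175,0.197],[0.171,0.985,-0.04],[-0.201,-0.004,-0.98]]),
([16,22,-38,15,-21,-130],[.5452,-.0314,.0444],[[-0.964,0.178,0.196],[0.174,0.984,-0.041],[-0.2,-0.005,-0.98]]),
([9,-2,-61,55,-9,-160],[.4548,-.0624,.1547],[[-0.888,0.137,0.44],[0.121,0.991,-0.065],[-0.445,-0.004,-0.896]])]
for s4 in(1,-1):
  for s6 in(1,-1):
    q,p,R=S[0]; B=fk(q,np.zeros(9),s4,s6)[1].T@np.array(R)
    print(s4,s6,B.round(2).tolist(),[round(np.degrees(Ro.from_matrix(fk(q,np.zeros(9),s4,s6,B)[1].T@np.array(R)).magnitude()),1) for q,p,R in S])
    w=[1,1,.4,.4,.3]
    f=lambda P:np.r_[np.concatenate([k*(fk(q,P,s4,s6)[0]-p)for k,(q,p,R) in zip(w,S)]),1e-3*(P-[0,0,.3,.4,.4,0,0,.3,0])]
    z=least_squares(f,[0,-.1,.3,.4,.4,0,0,.3,0]); print(z.cost,z.x.round(3),np.round(f(z.x)[:15]*1000,1))
E
```

```text
1 1 [[0.0, -0.0, 1.0], [-0.87, 0.49, 0.0], [-0.49, -0.87, -0.0]] [np.float64(0.0), np.float64(120.6), np.float64(149.6), np.float64(158.0), np.float64(179.2)]
0.0009367821107317969 [ 0.151 -0.274 -0.179  0.392  0.302  0.061  0.053 -0.095  0.053] [ -7.9  -3.2   3.1  -6.   17.4  -4.7  10.5   0.3   5.8  -2.3  -0.4   6.9
 -13.7 -30.2 -11.6]
1 -1 [[0.0, -0.0, 1.0], [-1.0, 0.0, -0.0], [-0.0, -1.0, -0.0]] [np.float64(0.0), np.float64(24.5), np.float64(51.2), np.float64(30.2), np.float64(110.3)]
0.0009367821107317969 [ 0.151 -0.274 -0.179  0.392  0.302  0.061  0.053 -0.095  0.053] [ -7.9  -3.2   3.1  -6.   17.4  -4.7  10.5   0.3   5.8  -2.3  -0.4   6.9
 -13.7 -30.2 -11.6]
-1 1 [[0.0, -0.0, 1.0], [-0.87, 0.49, 0.0], [-0.49, -0.87, -0.0]] [np.float64(0.0), np.float64(102.2), np.float64(98.8), np.float64(129.8), np.float64(69.9)]
5.84090459090343e-06 [ 0.004 -0.011  0.156  0.567  0.415  0.003 -0.074  0.309 -0.074] [ 0.2  0.1  0.1 -0.  -0.   0.   1.   1.5  1.2 -1.1 -1.3 -1.8 -0.1 -0.9
  0.2]
-1 -1 [[0.0, -0.0, 1.0], [-1.0, 0.0, -0.0], [-0.0, -1.0, -0.0]] [np.float64(0.0), np.float64(0.1), np.float64(1.0), np.float64(0.6), np.float64(0.7)]
5.84090459090343e-06 [ 0.004 -0.011  0.156  0.567  0.415  0.003 -0.074  0.309 -0.074] [ 0.2  0.1  0.1 -0.  -0.   0.   1.   1.5  1.2 -1.1 -1.3 -1.8 -0.1 -0.9
  0.2]
```

```bash
cat >> kin.py <<'E'
PK=np.array([.004,-.011,.156,.567,.415,.003,-.074,.309,-.074]); BK=np.array([[0,0,1],[-1,0,0],[0,-1,0]],float)
LO=np.array([-179.83,-69.29,-61.27,-181.25,-171.15,-177.46]);HI=np.array([179.83,118.12,80.66,117.63,-9.14,177.46])
def F(q): return fk(q,PK,-1,-1,BK)
def ik(p,R,q0):
    def f(q):
        P,Q=F(q); return np.r_[(P-p)*10,Ro.from_matrix(Q.T@R).as_rotvec()]
    z=least_squares(f,np.clip(q0,LO+.1,HI-.1),bounds=(LO,HI),x_scale=50.)
    return z.x,z.cost
def spin(R,deg): return R@rot('z',deg)
E
python3 - <<'E'
from kin import *; from h import tilt,axes
mid=np.array([.622,-.034,.225]); x,y=axes()
ax=np.array([-np.sin(np.radians(35))*x[0],-np.sin(np.radians(35))*x[1],np.cos(np.radians(35))])
u1=np.cross(y,ax)  # up-slope (+x-ish)
print(ax,u1)
for phi in range(-180,180,30):
    R=spin(tilt(35),phi); best=None
    for q0 in([16,22,-38,15,-21,-130],[16,22,-38,-15,-40,50],[30,10,-20,-90,-60,0],[10,10,-30,60,-60,0],[0,10,-30,-150,-60,100]):
        q,c=ik(mid+.16*ax,R,q0); 
        if c>1e-6: continue
        qs=[q];bad=0
        for k in np.arange(0,361,20):
            q,c=ik(mid+.08*(np.cos(np.radians(k))*u1+np.sin(np.radians(k))*y)+.012*ax,R,q); bad+=c>1e-6; qs.append(q)
        qh,ch=ik(mid-.014*ax,R,qs[0])
        mg=min(np.minimum(np.array(qs)-LO,HI-np.array(qs)).min(0).min(),99)
        print(phi,"bad",bad,"margin",mg.round(1),"hub",ch<1e-6,"q",qs[0].round(0),"ranges",np.ptp(np.array(qs),0).round(0))
E
```

```text
[-0.56451141  0.10157163  0.81915204] [ 0.80620584 -0.14505933  0.57357644]
-180 bad 5 margin 0.0 hub False q [ 25.  -8. -34.  32. -39.  35.] ranges [22. 19. 28. 67. 30. 65.]
-180 bad 5 margin 0.0 hub False q [ 25.  -8. -34.  32. -39.  35.] ranges [22. 19. 28. 67. 30. 65.]
-180 bad 5 margin 0.0 hub False q [ 25.  -8. -34.  32. -39.  35.] ranges [22. 19. 28. 67. 30. 65.]
-180 bad 5 margin 0.0 hub False q [ 25.  -8. -34.  32. -39.  35.] ranges [22. 19. 28. 67. 30. 65.]
-150 bad 5 margin 0.0 hub False q [ 25.  -8. -34.  32. -39.   5.] ranges [22. 19. 28. 67. 30. 65.]
-150 bad 5 margin 0.0 hub False q [ 25.  -8. -34.  32. -39.   5.] ranges [22. 19. 28. 67. 30. 65.]
-150 bad 5 margin 0.0 hub False q [ 25.  -8. -34.  32. -39.   5.] ranges [22. 19. 28. 67. 30. 65.]
-150 bad 5 margin 0.0 hub False q [ 25.  -8. -34.  32. -39.   5.] ranges [22. 19. 28. 67. 30. 65.]
-150 bad 5 margin 0.0 hub False q [ 25.  -8. -34.  32. -39.   5.] ranges [22. 19. 28. 67. 30. 65.]
-120 bad 5 margin 0.0 hub False q [ 25.  -8. -34.  32. -39. -25.] ranges [22. 19. 28. 67. 30. 65.]
-120 bad 5 margin 0.0 hub False q 
[... 2753 characters left out ...]
8. 67. 30. 65.]
90 bad 5 margin 0.0 hub False q [ 25.  -8. -34.  32. -39. 125.] ranges [22. 19. 28. 67. 30. 65.]
120 bad 5 margin 0.0 hub False q [ 25.  -8. -34.  32. -39.  95.] ranges [22. 19. 28. 67. 30. 65.]
120 bad 5 margin 0.0 hub False q [ 25.  -8. -34.  32. -39.  95.] ranges [22. 19. 28. 67. 30. 65.]
150 bad 5 margin 0.0 hub False q [ 25.  -8. -34.  32. -39.  65.] ranges [22. 19. 28. 67. 30. 65.]
150 bad 5 margin 0.0 hub False q [ 25.  -8. -34.  32. -39.  65.] ranges [22. 19. 28. 67. 30. 65.]
150 bad 5 margin 0.0 hub False q [ 25.  -8. -34.  32. -39.  65.] ranges [22. 19. 28. 67. 30. 65.]
150 bad 5 margin 0.0 hub False q [ 25.  -8. -34.  32. -39.  65.] ranges [22. 19. 28. 67. 30. 65.]
```

```bash
cat >> kin.py <<'E'
from h import axes
AX=lambda: np.array([*(-np.sin(np.radians(35))*axes()[0][:2]),np.cos(np.radians(35))])
def crankR(beta):
    """crank frame on shaft; beta=arm angle from down-slope, clockwise seen from shaft end"""
    ax=AX(); y=axes()[1]; down=-np.cross(y,ax)
    X=Ro.from_rotvec(-np.radians(beta)*ax).apply(down)
    return np.stack([X,np.cross(ax,X),ax],1)
def toolR(C,th,flip=1):
    """closing along crank y; tool body leans by th deg towards the grip; flip=1: tool x along -crank x... """
    t=np.radians(th); back=np.cos(t)*C[:,2]+np.sin(t)*C[:,0]; z=-back; y=flip*C[:,1]
    return np.stack([np.cross(y,z),y,z],1)
Q0=([16,22,-38,15,-21,-130],[16,22,-38,15,-40,50],[20,10,-30,-90,-40,0])
def solve(p,R,extra=()):
    out=[]
    for q0 in [*extra,*Q0]:
        q,c=ik(p,R,q0)
        if c<1e-7: out.append(q)
    return max(out,key=lambda q:np.minimum(q-LO,HI-q).min()) if out else None
E
cat > /tmp/a.py <<'E'
from kin import *
mid=np.array([.622,-.034,.225]); ax=AX()
print("hub grasp: margin(deg) rows beta, cols theta -40..40")
ths=range(-40,41,10); print("       ",*ths)
for b in range(-180,180,30):
    o=[]
    for th in ths:
        best=-1
        for fl in(1,-1):
            R=toolR(crankR(b),th,fl); m=9e9
            for h in(0,.06):
                q=solve(mid+(h+.005)*ax+.019*R[:,2],R); m=min(m,-1 if q is None else np.minimum(q-LO,HI-q).min())
            best=max(best,m)
        o.append(round(float(best),0))
    print(b,o)
E
python3 /tmp/a.py
```

```text
hub grasp: margin(deg) rows beta, cols theta -40..40
        -40 -30 -20 -10 0 10 20 30 40
-180 [13.0, 9.0, -1.0, -1.0, -1.0, 20.0, 36.0, 51.0, 64.0]
-150 [-1.0, -1.0, -1.0, -1.0, -1.0, 18.0, 33.0, 47.0, 60.0]
-120 [10.0, 11.0, 10.0, 8.0, -1.0, 12.0, 26.0, 39.0, 52.0]
-90 [25.0, 22.0, 20.0, 13.0, -1.0, 1.0, 15.0, 29.0, 41.0]
-60 [42.0, 36.0, 30.0, 18.0, -1.0, -1.0, -1.0, 16.0, 31.0]
-30 [56.0, 48.0, 36.0, 20.0, -1.0, -1.0, -1.0, -1.0, 24.0]
0 [64.0, 51.0, 36.0, 20.0, -1.0, -1.0, -1.0, 9.0, 13.0]
30 [60.0, 47.0, 33.0, 18.0, -1.0, -1.0, -1.0, -1.0, -1.0]
60 [52.0, 39.0, 26.0, 12.0, -1.0, 8.0, 10.0, 11.0, 10.0]
90 [41.0, 29.0, 15.0, 1.0, -1.0, 13.0, 20.0, 22.0, 25.0]
120 [31.0, 16.0, -1.0, -1.0, -1.0, 18.0, 30.0, 36.0, 42.0]
150 [24.0, -1.0, -1.0, -1.0, -1.0, 20.0, 36.0, 48.0, 56.0]
```

```bash
cat > /tmp/b.py <<'E'
from kin import *; from h import *
mid=np.array([.622,-.034,.225]); ax=AX(); y=axes()[1]; down=-np.cross(y,ax)
for b in(-60,-30,0,30,60):
  for th in(-35,-25,-15):
    for fl in(1,-1):
        R=toolR(crankR(b),th,fl); q=None; m=[]
        for k in range(0,361,30):
            p=mid+.08*crankR(k)[:,0]+.032*ax+.019*R[:,2]
            q2=solve(p,R,() if q is None else (q,))
            if q2 is None: m.append(-1);continue
            q=q2; m.append(np.minimum(q-LO,HI-q).min())
        print(b,th,fl,round(min(m),1),q.round())
R=tilt(15); v=R@[-.262,0,.965]; S=mid+.01*ax
P=S-.22*v-R@[.072,0,-.162]; print(P); print(solve(P,R)); plan(P,R)
E
python3 /tmp/b.py
```

```text
-60 -35 1 26.3 [ 29.  16. -34.  40. -56.  74.]
-60 -35 -1 26.3 [  29.   16.  -34.   40.  -56. -106.]
-60 -25 1 20.5 [ 27.  11. -40.  45. -45.  72.]
-60 -25 -1 20.5 [  27.   11.  -40.   45.  -45. -108.]
-60 -15 1 14.3 [ 22.   7. -47.  55. -32.  67.]
-60 -15 -1 14.3 [  22.    7.  -47.   55.  -32. -113.]
-30 -35 1 39.1 [ 23.  16. -22.  19. -59.  71.]
-30 -35 -1 39.1 [  23.   16.  -22.   19.  -59. -109.]
-30 -25 1 30.8 [ 23.  11. -30.  24. -47.  66.]
-30 -25 -1 30.8 [  23.   11.  -30.   24.  -47. -114.]
-30 -15 1 21.2 [ 22.   7. -40.  35. -33.  57.]
-30 -15 -1 21.2 [  22.    7.  -40.   35.  -33. -123.]
0 -35 1 46.5 [ 15.  16. -15.  -0. -60.  65.]
0 -35 -1 46.5 [  15.   16.  -15.   -0.  -60. -115.]
0 -25 1 37.2 [ 18.  11. -24.   6. -46.  58.]
0 -25 -1 37.2 [  18.   11.  -24.    6.  -46. -122.]
0 -15 1 22.6 [ 20.   7. -35.  19. -32.  45.]
0 -15 -1 22.6 [  20.    7.  -35.   19.  -32. -135.]
30 -35 1 47.1 [  6.  14. -13. -18. -56.  58.]
30 -35 -1 46.5 [   6.   14.  -13.  -18.  -56. -122.]
30 -25 1 33.7 [ 11.  10. -21. -10. -43.  49.]
30 -25 -1 33.7 [  11.   10.  -21.  -10.  -43. -131.]
30 -15 1 18.8 [ 17.   6. -33.   6. -28.  30.]
30 -15 -1 18.8 [  17.    6.  -33.    6.  -28. -150.]
60 -35 1 38.7 [ -2.  12. -15. -37. -50.  53.]
60 -35 -1 35.9 [  -2.   12.  -15.  -37.  -50. -127.]
60 -25 1 25.2 [  5.   8. -22. -26. -36.  39.]
60 -25 -1 22.4 [   5.    8.  -22.  -26.  -36. -141.]
60 -15 1 10.5 [ 15.   5. -34.  -3. -21.  11.]
60 -15 -1 -1 [  15.    5.  -34.   -3.  -21. -169.]
[ 0.61719352 -0.03313518  0.28549423]
[  14.9978233    11.75673233   -9.19352452    7.66891368  -55.66140251
 -118.78468053]
5 rows of: 0.8 -0.93 0.66 -0.01 -0.08 -0.0
```

Request:
play_rows(commands="0 0 1 0 0 0;0 0 1 0 0 0;0 0 1 0 -0.2 0;0.8 -0.94 0.25 0 -0.2 0;0.8 -0.94 0 0 0 0;0.8 -0.94 0 0 0 0;0.8 -0.94 0 0 0 0;0.8 -0.94 0 0 0 0;0 0 0 0 0 0;0 0 0 0 0 0")

```text
time_s: 5.9
tcp_pos: [0.6171, -0.0361, 0.2816]
ee_rot: [[-0.951, 0.18, 0.253], [0.175, 0.984, -0.04], [-0.256, 0.006, -0.967]]
wrist_force: [-0.4, 0.3, 0.3]
gripper_width: 0.999
gripper_force: 0.0
```

Run:
```python
from h import *
st()
p,d,i=cap("wrist"); np.savez("/tmp/w2.npz",p=p,d=d,**{k:np.array(i[k]) for k in("mtx","R","t")})
cv2.imwrite("pics/w2.png",p)
```

```text
t 5.9 tcp [ 0.6171 -0.0361  0.2816] F [-0.4  0.3  0.3] j [  15.   12.  -10.    7.  -55. -118.] w 87.0
[[-0.951, 0.18, 0.253], [0.175, 0.984, -0.04], [-0.256, 0.006, -0.967]]
```

View pics/w2.png

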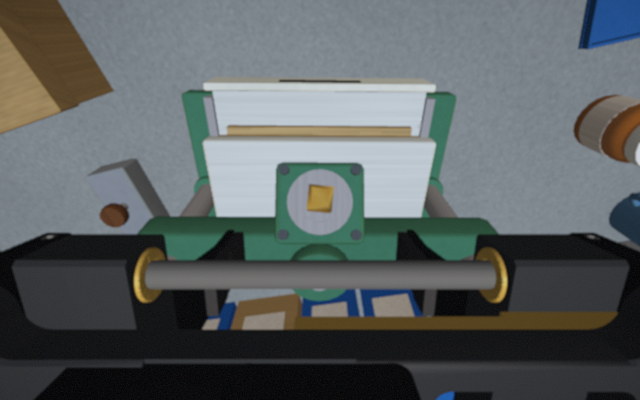

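The wrist view looks nearly along the shaft: brass square at ≈(320,199), round plate ≈(318,203), face plate bolts at (284,170), (355,170), (284,235), (355,235). It looks turned a few degrees, so I'll zoom in.

Run:
```python
from h import *
f=np.load("/tmp/w2.npz"); p=f["p"]; w=cloud(f["d"],f)
cv2.imwrite("pics/w2z.png",cv2.resize(p[155:250,265:375],None,fx=7,fy=6,interpolation=cv2.INTER_CUBIC))
hsv=cv2.cvtColor(p,cv2.COLOR_BGR2HSV)
g=(hsv[...,0]>60)&(hsv[...,0]<90)&(hsv[...,1]>60); m=np.zeros(g.shape,bool); m[166:240,278:362]=1; m&=g
q=w[m]; q=q[np.isfinite(q).all(1)]
for _ in range(5):
    c=q.mean(0); n=np.linalg.svd(q-c,full_matrices=False)[2][2]; n*=np.sign(n[2]); q=q[abs((q-c)@n)<.003]
print("face",c.round(4),n.round(4),"tilt",np.degrees(np.arccos(n[2])),"yaw",np.degrees(np.arctan2(-n[1],-n[0])),len(q))
b=(hsv[...,0]>12)&(hsv[...,0]<32)&(hsv[...,1]>90); bm=np.zeros(b.shape,np.uint8); bm[180:220,300:342]=b[180:220,300:342]
u=np.argwhere(bm)[:,::-1]; print("brass px",len(u),u.mean(0),cv2.minAreaRect(u.astype(np.float32)))
z=w[bm>0]; h=(z-c)@n; print("height above face pct",np.nanpercentile(h,[5,25,50,75,95]).round(4))
t=h>np.nanpercentile(h,50); print("top brass",np.nanmean(z[t],0).round(4))
o=np.array(f["R"])@np.zeros(3)
for uv in[(296,203),(342,203),(318,183),(318,226),(307,203),(331,203)]: 
    P=w[uv[1],uv[0]]; print(uv,P.round(4),((P-c)@n).round(4))
```

```text
face [ 0.6349 -0.0393  0.2008] [-0.561   0.1069  0.8209] tilt 34.825557511241875 yaw -10.789883414127653 2379
brass px 596 [319.75838926 198.21644295] ((319.7231140136719, 198.21539306640625), (23.566598892211914, 25.799224853515625), 7.125016689300537)
height above face pct [0.0379 0.0408 0.0432 0.0441 0.0449]
top brass [ 0.6089 -0.0342  0.2361]
(296, 203) [ 0.6288 -0.0577  0.2047] 0.0046
(342, 203) [ 0.6364 -0.0208  0.2034] 0.0033
(318, 183) [ 0.6162 -0.0371  0.2004] 0.0104
(318, 226) [ 0.6481 -0.0431  0.214 ] 0.003
(307, 203) [ 0.6137 -0.0445  0.234 ] 0.0386
(331, 203) [ 0.6161 -0.0278  0.2352] 0.04
```

View pics/w2z.png

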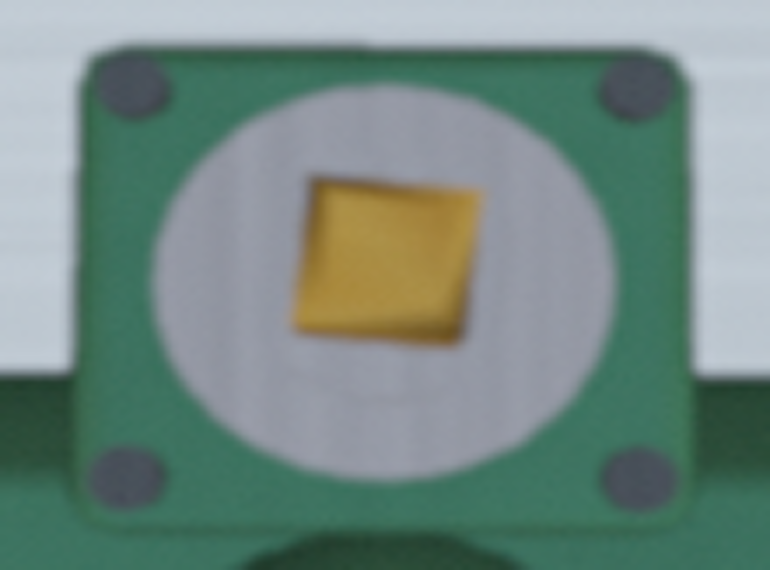

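```bash
cat > /tmp/c.py <<'E'
from h import *
f=np.load("/tmp/w2.npz"); K=f["mtx"];R=f["R"];t=f["t"]; C=-R.T@t
c=np.array([.6349,-.0393,.2008]); n=np.array([-.561,.1069,.8209])
def hit(uv,h):
    d=R.T@np.linalg.inv(K)@np.array([*uv,1.]); s=(h-(C-c)@n)/(d@n); return C+s*d
z=np.array([[312,178],[485,190],[465,345],[295,330]],float)
uv=np.c_[265+(z[:,0]+.5)/7-.5,155+(z[:,1]+.5)/6-.5]
P=np.array([hit(u,.038) for u in uv]); print(P.round(4).tolist(), np.linalg.norm(np.diff(P[[0,1,2,3,0]],axis=0),axis=1).round(4))
ctr=P.mean(0); mid=ctr-.006*n; print("axis pt@38",ctr.round(4),"shaft_mid",mid.round(4))
# disc (centre from crop) and bolts on face
for nm,pt,h in(("disc",(384,282),.004),("b1",(135,86),.002),("b2",(637,86),.002),("b3",(127,477),.002),("b4",(640,477),.002)):
    q=hit((265+(pt[0]+.5)/7-.5,155+(pt[1]+.5)/6-.5),h); print(nm,q.round(4),"->mid",(q+n*(.032-h)).round(4))
b=[hit((265+(a+.5)/7-.5,155+(e+.5)/6-.5),.002) for a,e in((135,86),(637,86),(127,477),(640,477))]
m=np.mean(b,0)+.03*n; print("bolts mid",m.round(4)); 
for a,e in((0,1),(2,3)):
    v=b[e]-b[a]; print("yaw from bolts",np.degrees(np.arctan2(-v[0],v[1])))
from kin import *
import h
h.YAW=np.radians(-10.8); X=crankR(0)
for a,e in((0,1),(3,2),(0,3),(1,2)):
    v=P[e]-P[a]; print("edge beta",np.degrees(np.arctan2(v@X[:,1],v@X[:,0])).round(1))
E
python3 /tmp/c.py
```

```text
[[0.6035, -0.0411, 0.2259], [0.6079, -0.0241, 0.2266], [0.6223, -0.0289, 0.2371], [0.6177, -0.0455, 0.2362]] [0.0176 0.0185 0.0172 0.0181]
axis pt@38 [ 0.6129 -0.0349  0.2315] shaft_mid [ 0.6162 -0.0355  0.2265]
disc [ 0.6317 -0.0388  0.2034] ->mid [ 0.616  -0.0358  0.2264]
b1 [ 0.6052 -0.064   0.1862] ->mid [ 0.5884 -0.0608  0.2108]
b2 [ 0.6162 -0.0052  0.186 ] ->mid [ 0.5994 -0.002   0.2106]
b3 [ 0.6487 -0.0725  0.217 ] ->mid [ 0.6319 -0.0693  0.2416]
b4 [ 0.6598 -0.0135  0.2169] ->mid [ 0.643  -0.0103  0.2415]
bolts mid [ 0.6156 -0.0356  0.2261]
yaw from bolts -10.577193901248844
yaw from bolts -10.665108982444591
edge beta -94.4
edge beta -95.7
edge beta 174.9
edge beta 173.7
```

```bash
sed -i 's/^YAW=.*/YAW=np.radians(-10.65)/' h.py
cat >> kin.py <<'E'
MID=np.array([.616,-.0356,.2264])
E
cat > /tmp/d.py <<'E'
from kin import *; from h import *
ax=AX(); X=np.array([.06,.998,0]); C=np.stack([X,np.cross([0,0,1],X),[0,0,1.]],1); hub=np.array([.514,.345,.026])
for fl in(1,-1):
    print("flip",fl)
    R=toolR(C,0,fl); P=np.array([.515,.375,.15]); q=solve(P,R); print("view",q.round())
    for th in(-20,-30):
        R=toolR(C,th,fl); q=solve(hub+[0,0,.005]+.019*R[:,2],R); print("tray",th,None if q is None else q.round())
        for b in(-84.7,100):
            R=toolR(crankR(b),th,fl)
            for h in(0,.06):
                q=solve(MID+(h+.005)*ax+.019*R[:,2],R); print("shaft",b,th,h,None if q is None else q.round())
plan([.515,.375,.15],toolR(C,0,1)); plan([.515,.375,.15],toolR(C,0,-1))
E
python3 /tmp/d.py
```

```text
flip 1
view [ 51.  26.  -4.   0. -60. -54.]
tray -20 [ 41.  31. -14. -26. -34. -23.]
shaft -84.7 -20 0 [ 19.  13. -40.  66. -37.  84.]
shaft -84.7 -20 0.06 [ 24.   7. -39.  56. -43.  92.]
shaft 100 -20 0 [  6.   9. -22. -29. -19.   4.]
shaft 100 -20 0.06 [  9.   2. -25. -19. -22.  -7.]
tray -30 [ 34.  31. -12. -44. -35.  -4.]
shaft -84.7 -30 0 [ 23.  17. -37.  62. -49.  83.]
shaft -84.7 -30 0.06 [ 27.  11. -36.  56. -55.  89.]
shaft 100 -30 0 [ -6.  12. -15. -54. -33.  34.]
shaft 100 -30 0.06 [ -4.   5. -17. -47. -35.  25.]
flip -1
view [ 51.  26.  -4.   0. -60. 126.]
tray -20 [ 41.  31. -14. -26. -34. 157.]
shaft -84.7 -20 0 [ 19.  13. -40.  66. -37. -96.]
shaft -84.7 -20 0.06 [ 24.   7. -39.  56. -43. -88.]
shaft 100 -20 0 [   6.    9.  -22.  -29.  -19. -176.]
shaft 100 -20 0.06 [  9.   2. -25. -19. -22. 173.]
tray -30 [ 34.  31. -12. -44. -35. 176.]
shaft -84.7 -30 0 [ 23.  17. -37.  62. -49. -97.]
shaft -84.7 -30 0.06 [ 27.  11. -36.  56. -55. -91.]
shaft 100 -30 0 [  -6.   12.  -15.  -54.  -33. -146.]
shaft 100 -30 0.06 [  -4.    5.  -17.  -47.  -35. -155.]
14 rows of: -0.24 0.98 -0.31 -0.09 0.11 0.8
14 rows of: -0.24 0.98 -0.31 0.1 0.09 -0.69
```

Request:
play_rows(commands="0 0 1 0 0 0;-0.24 0.98 0.5 -0.09 0.11 0.8;-0.24 0.98 0 -0.09 0.11 0.8;-0.24 0.98 0 -0.09 0.11 0.8;-0.24 0.98 0 -0.09 0.11 0.8;-0.24 0.98 0 -0.09 0.11 0.8;-0.24 0.98 0 -0.09 0.11 0.8;-0.24 0.98 -0.6 -0.09 0.11 0.8;-0.24 0.98 -0.8 -0.09 0.11 0.8;-0.24 0.98 -0.8 -0.09 0.11 0.8;-0.24 0.98 -0.8 -0.09 0.11 0.8;-0.24 0.98 -0.8 -0.09 0.11 0.8;-0.24 0.98 -0.8 -0.09 0.11 0.8;-0.24 0.98 -0.8 -0.09 0.11 0.8;-0.24 0.98 -0.5 -0.09 0.11 0.8;0 0 0 0 0 0;0 0 0 0 0 0")

```text
time_s: 7.65
tcp_pos: [0.5161, 0.378, 0.1509]
ee_rot: [[-0.057, -0.998, -0.004], [-0.998, 0.057, -0.003], [0.003, 0.003, -1.0]]
wrist_force: [0.1, -0.2, -0.0]
gripper_width: 0.996
gripper_force: 0.0
```

Run:
```python
from h import *
st()
p,d,i=cap("wrist"); np.savez("/tmp/w3.npz",p=p,d=d,**{k:np.array(i[k]) for k in("mtx","R","t")})
cv2.imwrite("pics/w3.png",p)
w=cloud(d,i); z=w[...,2]
for lo,hi in((.044,.052),(.084,.092),(.012,.02)):
    m=(z>lo)&(z<hi)&(w[...,0]>.43)&(w[...,0]<.59)&(w[...,1]>.28)&(w[...,1]<.5)
    m=cv2.morphologyEx(m.astype(np.uint8),cv2.MORPH_OPEN,np.ones((3,3)))
    N,L,S,_=cv2.connectedComponentsWithStats(m)
    for k in np.argsort(-S[1:,4])[:2]+1:
        q=w[L==k]; print(lo,S[k].tolist(),q.mean(0).round(4),cv2.minAreaRect((q[:,:2]*1000).astype(np.float32)))
```

```text
t 7.65 tcp [0.5161 0.378  0.1509] F [ 0.1 -0.2 -0. ] j [ 51.  27.  -3.  -0. -61. -54.] w 86.6
[[-0.057, -0.998, -0.004], [-0.998, 0.057, -0.003], [0.003, 0.003, -1.0]]
0.044 [299, 146, 43, 43, 1699] [0.5142 0.348  0.0482] ((514.2010498046875, 348.4139709472656), (36.15126037597656, 36.02119445800781), 84.53436279296875)
0.044 [314, 238, 14, 6, 46] [0.5168 0.4159 0.0481] ((516.8023681640625, 415.7671203613281), (1.8657307624816895, 12.84364128112793), 68.8522720336914)
0.084 [312, 256, 12, 4, 45] [0.5199 0.4157 0.0857] ((519.741943359375, 415.67364501953125), (2.7646260261535645, 9.083539962768555), 83.56057739257812)
0.012 [236, 93, 171, 167, 1606] [0.5341 0.3256 0.0157] ((508.33355712890625, 367.74884033203125), (160.5422821044922, 154.64926147460938), 2.1117656230926514)
0.012 [305, 188, 27, 46, 1088] [0.5187 0.3957 0.0162] ((518.7877197265625, 397.3764953613281), (48.09130859375, 25.913249969482422), 84.88230895996094)
```

View pics/w3.png

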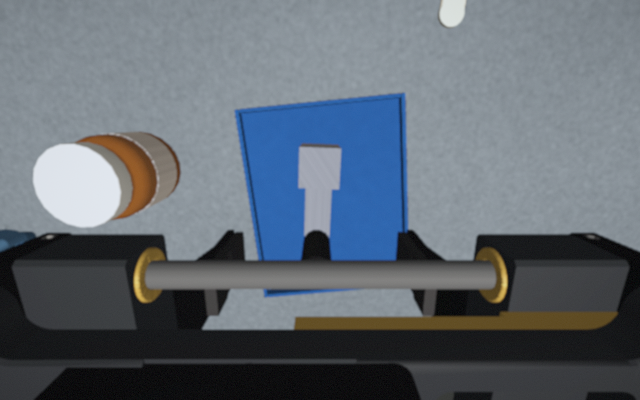

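The wrist view shows hub at ≈(320,167), arm running down to ≈(317,235), tray corners at (238,112), (404,95). Hub centre is (0.5142, 0.3484), arm at 84.7°.

```bash
cat > /tmp/e.py <<'E'
from kin import *; from h import *
a=np.radians(84.7); X=np.array([np.cos(a),np.sin(a),0]); C=np.stack([X,np.cross([0,0,1],X),[0,0,1.]],1); hub=np.array([.5142,.3484,.026])
R=toolR(C,-28,1); G=hub+[0,0,.005]+.019*R[:,2]; P=G-.075*R[:,2]
print(P,G); plan(P,R); plan(G,R,5,P,R); print(solve(P,R).round(),solve(G,R).round())
E
python3 /tmp/e.py
```

```text
[0.51177154 0.32222199 0.08044507] [0.51502394 0.35728182 0.014224  ]
4 rows of: -0.04 -0.46 -0.59 0.82 -0.07 -0.06
5 rows of: 0.02 0.23 -0.44 0.0 0.0 0.0
[ 34.  24. -14. -35. -39. -14.] [ 36.  31. -13. -40. -33. -10.]
```

Request:
play_rows(commands="-0.03 -0.6 0 0.8 -0.07 -0.06;-0.03 -0.6 -0.4 0.8 -0.07 -0.06;-0.03 -0.36 -0.9 0.8 -0.07 -0.06;-0.05 -0.3 -1 0.8 -0.07 -0.06;0 0 0 0 0 0;0 0 0 0 0 0")

```text
time_s: 8.3
tcp_pos: [0.5142, 0.321, 0.0864]
ee_rot: [[-0.084, -0.995, 0.045], [-0.889, 0.095, 0.448], [-0.45, -0.002, -0.893]]
wrist_force: [0.7, -0.0, 0.7]
gripper_width: 1.001
gripper_force: 0.0
```

```bash
cat >> /tmp/e.py <<'E'
st(); plan(G,R,6)
E
python3 /tmp/e.py
```

```text
[0.51177154 0.32222199 0.08044507] [0.51502394 0.35728182 0.014224  ]
1 rows of: -0.08 0.04 -0.2 0.15 0.0 0.02
5 rows of: 0.02 0.23 -0.44 0.0 0.0 0.0
[ 34.  24. -14. -35. -39. -14.] [ 36.  31. -13. -40. -33. -10.]
t 8.3 tcp [0.5142 0.321  0.0864] F [ 0.7 -0.   0.7] j [ 35.  24. -13. -32. -40. -18.] w 87.1
[[-0.084, -0.995, 0.045], [-0.889, 0.095, 0.448], [-0.45, -0.002, -0.893]]
6 rows of: 0.0 0.2 -0.4 0.02 0.0 0.0
```

Request:
play_rows(commands="0 0.2 -0.4 0.02 0 0;0 0.2 -0.4 0.02 0 0;0 0.2 -0.4 0.02 0 0;0 0.2 -0.4 0.02 0 0;0 0.2 -0.4 0.02 0 0;0 0.2 -0.4 0.02 0 0;0 0 0 0 0 0")

```text
time_s: 9.0
tcp_pos: [0.5119, 0.3589, 0.0106]
ee_rot: [[-0.084, -0.996, 0.039], [-0.882, 0.092, 0.463], [-0.465, 0.004, -0.885]]
wrist_force: [-0.6, 0.3, 0.2]
gripper_width: 1.003
gripper_force: 0.0
```

Request:
play_rows(commands="0 0 0 0 0 0;0 0 0 0 0 0;0 0 0 0 0 0;0 0 0 0 0 0;0 0 0 0 0 0;0 0 0 0 0 0;0 0 0 0 0 0", grip=20)

```text
time_s: 9.7
tcp_pos: [0.5136, 0.3587, 0.0135]
ee_rot: [[-0.082, -0.996, 0.044], [-0.881, 0.093, 0.465], [-0.467, -0.0, -0.884]]
wrist_force: [2.8, -1.1, -1.5]
gripper_width: 0.447
gripper_force: 0.9
```

```bash
python3 /tmp/e.py | tail -3
```

```text
t 9.7 tcp [0.5136 0.3587 0.0135] F [ 2.8 -1.1 -1.5] j [ 37.  31. -12. -39. -34. -12.] w 38.9
[[-0.082, -0.996, 0.044], [-0.881, 0.093, 0.465], [-0.467, -0.0, -0.884]]
6 rows of: 0.01 -0.01 0.0 0.0 0.0 0.0
```

Request:
play_rows(commands="0 0 0 0 0 0;0 0 0 0 0 0;0 0 0 0 0 0;0 0 0 0 0 0", grip=0)

```text
time_s: 10.1
tcp_pos: [0.5137, 0.3587, 0.0134]
ee_rot: [[-0.082, -0.996, 0.044], [-0.881, 0.093, 0.465], [-0.467, -0.0, -0.884]]
wrist_force: [1.6, -1.8, -0.6]
gripper_width: 0.413
gripper_force: 29.8
```

Request:
play_rows(commands="0 0 0.3 0 0 0;0 0 0.6 0 0 0;0 0 1 0 0 0;0 0 1 0 0 0;0 0 1 0 0 0;0 0 1 0 0 0;0 0 0 0 0 0")

```text
time_s: 10.8
tcp_pos: [0.5135, 0.3597, 0.1645]
ee_rot: [[-0.078, -0.996, 0.046], [-0.879, 0.091, 0.468], [-0.47, -0.004, -0.883]]
wrist_force: [0.7, 1.4, -4.0]
gripper_width: 0.41
gripper_force: 29.8
```

```bash
cat > /tmp/g.py <<'E'
from kin import *; from h import *
st(); s=r.sense(); Rt=s["ee_rot"]; g=s["tcp_pos"]-.019*Rt[:,2]
for n in("side","wrist"):
    p,d,i=cap(n); w=cloud(d,i); np.savez(f"/tmp/{n}4.npz",p=p,d=d,**{k:np.array(i[k]) for k in("mtx","R","t")})
    if n=="side": cv2.imwrite("pics/s4.png",cv2.resize(p[150:400,180:460],None,fx=2.8,fy=2.4))
    else: cv2.imwrite("pics/w4.png",p)
E
python3 /tmp/g.py
```

```text
t 10.8 tcp [0.5135 0.3597 0.1645] F [ 0.7  1.4 -4. ] j [ 38.  19.  -8. -28. -46. -27.] w 35.7
[[-0.078, -0.996, 0.046], [-0.879, 0.091, 0.468], [-0.47, -0.004, -0.883]]
```

View pics/s4.png

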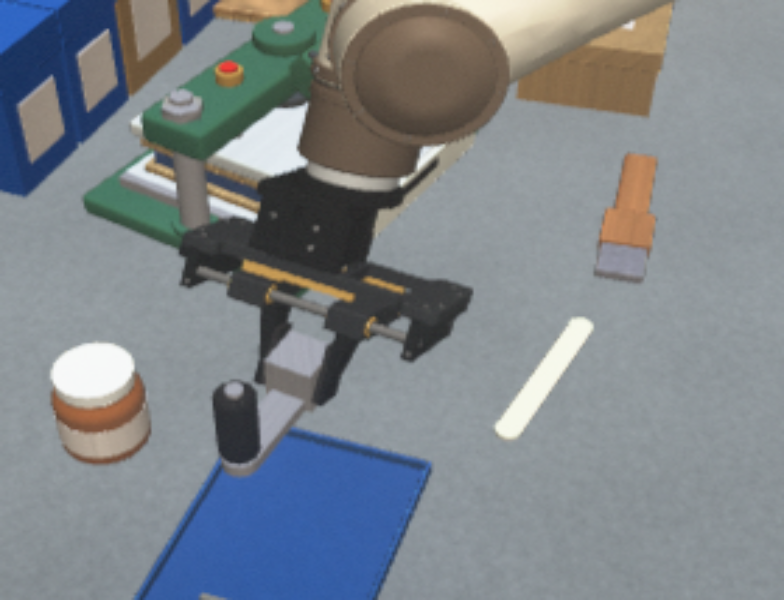

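The side view shows the crank held by the hub, the arm seemingly level, grip at ≈(236,420) in the crop. Now to check for droop and plan the approach.

```bash
cat > /tmp/k.py <<'E'
from kin import *; from h import *
s=r.sense(); Rt=s["ee_rot"]; g=s["tcp_pos"]-.019*Rt[:,2]
f=np.load("/tmp/side4.npz"); w=cloud(f["d"],f)
Rg=np.array([[-.082,-.996,.044],[-.881,.093,.465],[-.467,0,-.884]]); gg=np.array([.5137,.3587,.0134])-.019*Rg[:,2]
a=np.radians(84.7); X=np.array([np.cos(a),np.sin(a),0]); C0=np.stack([X,np.cross([0,0,1],X),[0,0,1.]],1)
Rel=Rg.T@C0; off=Rg.T@(np.array([.5142,.3484,.026])-gg); off[1]=0; print("hub in tool(grasp)",off.round(4))
C=Rt@Rel; H=g+Rt@off; q=(w-H)@C
for nm,(x0,x1,y0,y1,z0,z1) in dict(hubtop=(-.015,.015,-.012,.012,.012,.03),arm=(.025,.06,-.01,.01,-.025,.01)).items():
    m=(q[...,0]>x0)&(q[...,0]<x1)&(q[...,1]>y0)&(q[...,1]<y1)&(q[...,2]>z0)&(q[...,2]<z1)
    Q=q[m]; c=np.median(Q,0)
    A=np.c_[Q[:,:2],np.ones(len(Q))]; co=np.linalg.lstsq(A,Q[:,2],rcond=None)[0]
    print(nm,len(Q),"med",c.round(4),"slopes deg",np.degrees(co[:2]).round(1))
np.savez("/tmp/rel.npz",Rel=Rel,off=off)
E
python3 /tmp/k.py
```

```text
hub in tool(grasp) [0.0031 0.     0.0031]
hubtop 144 med [ 0.0008 -0.0003  0.0276] slopes deg [ 0.8 -0.4]
arm 166 med [ 0.0424  0.0018 -0.0045] slopes deg [  1.5 -11.9]
```

```bash
sed -i 's#/tmp/side4.npz#/tmp/wrist4.npz#' /tmp/k.py; python3 /tmp/k.py
python3 - <<'E'
from h import *
i=np.load("/tmp/wrist4.npz"); s=r.sense(); R=i["R"];t=i["t"]; C=-R.T@t; print((s["ee_rot"].T@(C-s["tcp_pos"])).round(4), s["tcp_pos"])
E
```

```text
hub in tool(grasp) [0.0031 0.     0.0031]
hubtop 921 med [ 0.0058 -0.0002  0.0244] slopes deg [-0.3 -0.1]
arm 0 med [nan nan nan] slopes deg [0. 0.]
[ 0.0703 -0.0005 -0.1638] [0.51102655 0.35831027 0.15912383]
  return _methods._mean(a, axis=axis, dtype=dtype,
  ret = um.true_divide(
```

```bash
cat > /tmp/l.py <<'E'
from kin import *; from h import *
f=np.load("/tmp/rel.npz"); Rel,off=f["Rel"],f["off"]; ax=AX()
def tool(beta,h):
    CR=crankR(beta); R=CR@Rel.T; return MID+h*ax-R@off+.019*R[:,2],R
st()
if __name__=="__main__":
    s=r.sense(); p0=s["tcp_pos"]; R0=s["ee_rot"]
    P1,R1=tool(-84.7,.11); rv=Ro.from_matrix(R1@R0.T).as_rotvec(); print("rot deg",np.degrees(rv).round()); q=s["joints"]
    up=p0+[0,0,.15]
    for k in np.linspace(0,1,6):
        R=Ro.from_rotvec(rv*k).as_matrix()@R0; q,c=ik(up+k*(P1-up),R,q); print(q.round(),c<1e-6, (up+k*(P1-up)).round(3))
    plan(P1,R1,None,up); print(P1)
E
python3 /tmp/l.py
```

```text
t 10.9 tcp [0.511  0.3583 0.1591] F [-0.2 -0.3 -5.5] j [ 38.  19.  -8. -28. -46. -27.] w 35.8
[[-0.083, -0.996, 0.039], [-0.881, 0.092, 0.464], [-0.465, 0.004, -0.885]]
rot deg [-51.   5. 162.]
[ 39.  12.   2. -22. -62. -37.] True [0.511 0.358 0.309]
[ 34.  19.  12. -18. -85.  -5.] True [0.521 0.28  0.308]
[ 34.  22.  14.  -6. -96.  24.] True [0.53  0.201 0.308]
[ 36.  21.   4.  11. -93.  52.] True [0.539 0.122 0.307]
[ 36.  15. -15.  29. -79.  75.] True [0.549 0.044 0.306]
[ 30.   6. -36.  51. -58.  93.] True [ 0.558 -0.035  0.306]
20 rows of: 0.08 -0.66 -0.01 -0.29 0.03 0.94
[ 0.55844644 -0.03512188  0.30563562]
```

Request:
play_rows(commands="0 0 1 0 0 0;0 0 1 0 0 0;0 0 1 0 0 0;0 0 1 0 0 0;0 0 1 0 0 0;0.08 -0.66 -0.01 -0.29 0.03 0.94;0.08 -0.66 -0.01 -0.29 0.03 0.94;0.08 -0.66 -0.01 -0.29 0.03 0.94;0.08 -0.66 -0.01 -0.29 0.03 0.94;0.08 -0.66 -0.01 -0.29 0.03 0.94;0.08 -0.66 -0.01 -0.29 0.03 0.94;0.08 -0.66 -0.01 -0.29 0.03 0.94;0.08 -0.66 -0.01 -0.29 0.03 0.94;0.08 -0.66 -0.01 -0.29 0.03 0.94;0.08 -0.66 -0.01 -0.29 0.03 0.94;0.08 -0.66 -0.01 -0.29 0.03 0.94;0.08 -0.66 -0.01 -0.29 0.03 0.94;0.08 -0.66 -0.01 -0.29 0.03 0.94;0.08 -0.66 -0.01 -0.29 0.03 0.94;0.08 -0.66 -0.01 -0.29 0.03 0.94")

```text
time_s: 12.9
tcp_pos: [0.5485, 0.0618, 0.302]
ee_rot: [[0.919, 0.394, -0.007], [0.339, -0.799, -0.497], [-0.201, 0.455, -0.868]]
wrist_force: [-0.7, 0.2, -4.5]
gripper_width: 0.411
gripper_force: 29.9
```

Request:
play_rows(commands="0.08 -0.66 -0.01 -0.29 0.03 0.94;0.08 -0.66 -0.01 -0.29 0.03 0.94;0.08 -0.66 -0.01 -0.29 0.03 0.94;0.08 -0.66 -0.01 -0.29 0.03 0.94;0.08 -0.66 -0.01 -0.29 0.03 0.94;0 0 0 0 0 0;0 0 0 0 0 0;0 0 0 0 0 0")

```text
time_s: 13.7
tcp_pos: [0.5613, -0.0366, 0.3031]
ee_rot: [[0.498, 0.789, 0.361], [0.797, -0.253, -0.548], [-0.341, 0.561, -0.755]]
wrist_force: [0.3, 1.0, -4.4]
gripper_width: 0.409
gripper_force: 30.0
```

```bash
cat > /tmp/m.py <<'E'
import sys; sys.argv=['x']; exec(open('/tmp/l.py').read().split('if __name__')[0])
def held():
    s=r.sense(); C=s["ee_rot"]@Rel; H=s["tcp_pos"]-.019*s["ee_rot"][:,2]+s["ee_rot"]@off
    D=crankR(-84.7); e=D.T@(H-MID); print("hub rel seat (crank axes) mm",(e*1000).round(1),"ang deg",np.degrees(Ro.from_matrix(D.T@C).as_rotvec()).round(1))
held()
for h in(.11,.045): P,R=tool(-84.7,h); print(h); plan(P,R)
E
python3 /tmp/m.py
```

```text
t 13.7 tcp [ 0.5613 -0.0366  0.3031] F [ 0.3  1.  -4.4] j [ 29.   6. -36.  51. -57.  94.] w 35.6
[[0.498, 0.789, 0.361], [0.797, -0.253, -0.548], [-0.341, 0.561, -0.755]]
hub rel seat (crank axes) mm [  0.7   1.4 106. ] ang deg [-0.7 -0.5 -0.5]
0.11
1 rows of: -0.09 0.05 0.09 -0.01 -0.08 0.08
0.045
2 rows of: 0.56 -0.09 -0.84 -0.0 -0.04 0.04
```

Request:
play_rows(commands="0.37 -0.06 -0.56 0 -0.03 0.03;0.37 -0.06 -0.56 0 -0.03 0.03;0.37 -0.06 -0.56 0 -0.02 0.02;0 0 0 0 0 0;0 0 0 0 0 0;0 0 0 0 0 0")

```text
time_s: 14.3
tcp_pos: [0.5949, -0.0419, 0.2545]
ee_rot: [[0.493, 0.783, 0.379], [0.804, -0.242, -0.544], [-0.334, 0.572, -0.749]]
wrist_force: [-0.1, -0.6, -5.8]
gripper_width: 0.415
gripper_force: 30.0
```

```bash
python3 /tmp/m.py
python3 - <<'E'
from h import *
p,d,i=cap("top"); cv2.imwrite("pics/t5.png",cv2.resize(p[110:230,280:420],None,fx=5,fy=5,interpolation=cv2.INTER_CUBIC))
np.savez("/tmp/top5.npz",p=p,d=d,**{k:np.array(i[k]) for k in("mtx","R","t")})
p,d,i=cap("side"); np.savez("/tmp/side5.npz",p=p,d=d,**{k:np.array(i[k]) for k in("mtx","R","t")}); cv2.imwrite("pics/s5.png",cv2.resize(p[110:250,220:400],None,fx=4,fy=4,interpolation=cv2.INTER_CUBIC))
E
```

```text
t 14.3 tcp [ 0.5949 -0.0419  0.2545] F [-0.1 -0.6 -5.8] j [ 24.  11. -38.  59. -50.  87.] w 36.1
[[0.493, 0.783, 0.379], [0.804, -0.242, -0.544], [-0.334, 0.572, -0.749]]
hub rel seat (crank axes) mm [-0.1  1.  46.9] ang deg [ 0.1  0.1 -0. ]
0.11
2 rows of: -0.61 0.11 0.85 -0.0 0.01 -0.0
0.045
1 rows of: 0.01 -0.0 -0.07 -0.0 0.01 -0.0
```

View pics/s5.png

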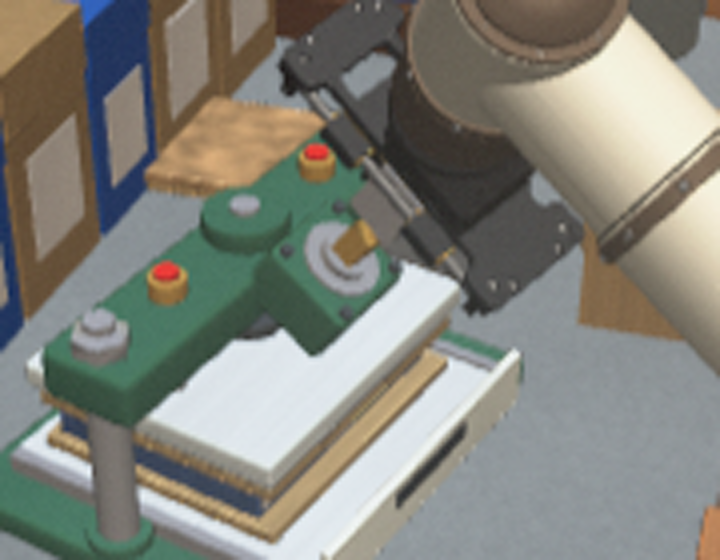

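The side view shows the bare shaft end at ≈(365,235) with the hub just off it at ≈(385,205), and the bed closed. I'll check the alignment numerically from the side depth.

```bash
cat > /tmp/n.py <<'E'
exec(open('/tmp/m.py').read().replace('held()\nfor','if 0:\n  pass\nfor').split('for h in')[0])
held()
s=r.sense(); C=s["ee_rot"]@Rel; H=s["tcp_pos"]-.019*s["ee_rot"][:,2]+s["ee_rot"]@off
D=crankR(-84.7)
for n in("side5","top5"):
    f=np.load(f"/tmp/{n}.npz"); w=cloud(f["d"],f); p=f["p"].astype(int); q=(w-H)@C
    m=(abs(q[...,0])<.03)&(abs(q[...,1])<.03)&(q[...,2]>-.03)&(q[...,2]<.03)
    Q=q[m]; print(n,"hub pts",len(Q),np.percentile(Q,[2,50,98],axis=0).round(4).tolist() if len(Q) else "")
    hsv=cv2.cvtColor(f["p"],cv2.COLOR_BGR2HSV); e=(w-MID)@D
    m=(hsv[...,0]>12)&(hsv[...,0]<32)&(hsv[...,1]>90)&(abs(e[...,0])<.025)&(abs(e[...,1])<.025)&(abs(e[...,2])<.03)
    Q=e[m]; print("brass",len(Q),np.percentile(Q,[2,50,98],axis=0).round(4).tolist() if len(Q) else "")
E
python3 /tmp/n.py
```

```text
t 14.4 tcp [ 0.5946 -0.042   0.2548] F [-0.3  0.6 -4.5] j [ 24.  11. -38.  59. -50.  87.] w 35.5
[[0.493, 0.783, 0.379], [0.804, -0.242, -0.543], [-0.334, 0.573, -0.749]]
hub rel seat (crank axes) mm [-0.   1.  47.2] ang deg [ 0.1  0.1 -0. ]
side5 hub pts 160 [[-0.0228, -0.0176, -0.0212], [-0.0186, 0.0011, -0.0048], [-0.0054, 0.024, 0.0246]]
brass 74 [[-0.0132, -0.009, -0.022], [-0.0094, -0.0014, -0.0023], [0.0009, 0.0076, 0.0108]]
top5 hub pts 250 [[-0.0124, -0.0262, -0.0153], [0.0135, -0.0034, 0.0194], [0.0293, 0.0255, 0.0243]]
brass 0
```

Request:
play_rows(commands="0.06 -0.016 -0.15 0 0 0;0.085 -0.016 -0.13 0 0 0;0.085 -0.016 -0.13 0 0 0;0.085 -0.016 -0.13 0 0 0;0.085 -0.016 -0.13 0 0 0;0.085 -0.016 -0.13 0 0 0")

```text
time_s: 15.0
tcp_pos: [0.6095, -0.0453, 0.2298]
ee_rot: [[0.492, 0.784, 0.379], [0.803, -0.242, -0.544], [-0.335, 0.572, -0.749]]
wrist_force: [0.9, 1.0, -4.3]
gripper_width: 0.41
gripper_force: 30.0
```

```bash
python3 /tmp/n.py|sed -n 1,3p
```

```text
t 15.0 tcp [ 0.6095 -0.0453  0.2298] F [ 0.9  1.  -4.3] j [ 22.  14. -39.  62. -47.  84.] w 35.7
[[0.492, 0.784, 0.379], [0.803, -0.242, -0.544], [-0.335, 0.572, -0.749]]
hub rel seat (crank axes) mm [ 0.6 -0.9 18. ] ang deg [0.1 0.  0. ]
```

Request:
play_rows(commands="0.095 -0.016 -0.12 0 0 0;0.085 -0.016 -0.13 0 0 0;0.085 -0.016 -0.13 0 0 0;0.085 -0.016 -0.13 0 0 0;0 0 0 0 0 0;0 0 0 0 0 0")

```text
time_s: 15.6
tcp_pos: [0.6198, -0.0472, 0.2149]
ee_rot: [[0.492, 0.784, 0.379], [0.803, -0.242, -0.544], [-0.335, 0.572, -0.749]]
wrist_force: [-0.9, 3.5, -2.1]
gripper_width: 0.418
gripper_force: 30.0
```

```bash
python3 /tmp/n.py|sed -n 1,3p
```

```text
t 15.6 tcp [ 0.6198 -0.0472  0.2149] F [-0.9  3.5 -2.1] j [ 21.  16. -39.  65. -45.  82.] w 36.3
[[0.492, 0.784, 0.379], [0.803, -0.242, -0.544], [-0.335, 0.572, -0.749]]
hub rel seat (crank axes) mm [ 0.6 -0.8 -0.1] ang deg [0.1 0.  0. ]
```

Request:
play_rows(commands="0.04 -0.007 -0.055 0 0 0;0.04 -0.007 -0.055 0 0 0;0 0 0 0 0 0;0 0 0 0 0 0;0 0 0 0 0 0")

```text
time_s: 16.1
tcp_pos: [0.6202, -0.0474, 0.2145]
ee_rot: [[0.493, 0.782, 0.381], [0.802, -0.24, -0.547], [-0.336, 0.575, -0.746]]
wrist_force: [-25.1, 15.5, 16.2]
gripper_width: 0.41
gripper_force: 30.0
```

```bash
python3 /tmp/n.py|sed -n 1,3p
```

```text
t 16.1 tcp [ 0.6202 -0.0474  0.2145] F [-25.1  15.5  16.2] j [ 21.  16. -39.  65. -45.  82.] w 35.7
[[0.493, 0.782, 0.381], [0.802, -0.24, -0.547], [-0.336, 0.575, -0.746]]
hub rel seat (crank axes) mm [ 0.7 -0.7 -0.7] ang deg [ 0.3 -0.1  0.1]
```

Seated (the 34 N reaction comes from the shoulder). Now to ease off, release and retract along the tool axis.

```bash
cat > /tmp/o.py <<'E'
from kin import *; from h import *
st(); s=r.sense(); R0=s["ee_rot"]; ax=AX(); print("retract 85mm dir/row3:",(-R0[:,2]*.028/.03).round(2))
p1=s["tcp_pos"]-R0[:,2]*.09
Rc=toolR(crankR(0),-25,1)
G=lambda b,h=.032: MID+.08*crankR(b)[:,0]+h*ax+.019*Rc[:,2]
Gp=G(-84.7)-.09*Rc[:,2]; print(Gp,G(-84.7)); plan(Gp,Rc,None,p1,R0); plan(G(-84.7),Rc,6,Gp,Rc); q=s["joints"]
rv=Ro.from_matrix(Rc@R0.T).as_rotvec()
for k in np.linspace(0,1,5): q,c=ik(p1+k*(Gp-p1),Ro.from_rotvec(rv*k).as_matrix()@R0,q); print(q.round(),c<1e-6)
E
python3 /tmp/o.py
```

```text
t 16.1 tcp [ 0.6202 -0.0474  0.2145] F [-25.1  15.5  16.2] j [ 21.  16. -39.  65. -45.  82.] w 35.7
[[0.493, 0.782, 0.381], [0.802, -0.24, -0.547], [-0.336, 0.575, -0.746]]
retract 85mm dir/row3: [-0.36  0.51  0.7 ]
[ 0.56517458 -0.10709655  0.31829569] [ 0.58053371 -0.1099848   0.22966299]
10 rows of: -0.07 -0.36 0.12 0.57 -0.13 -0.79
6 rows of: 0.09 -0.02 -0.49 0.0 0.0 0.0
[ 32.  10. -34.  52. -57.  89.] True
[ 28.  10. -26.  39. -60.  86.] True
[ 22.  10. -18.  26. -62.  81.] True
[ 15.   9. -11.  15. -64.  77.] True
[  7.   9.  -6.   3. -66.  71.] True
```

Request:
play_rows(commands="-0.06 0.01 0.08 0 0 0;0 0 0 0 0 0;0 0 0 0 0 0;0 0 0 0 0 0;0 0 0 0 0 0", grip=60)

```text
time_s: 16.6
tcp_pos: [0.6201, -0.048, 0.2134]
ee_rot: [[0.493, 0.784, 0.377], [0.803, -0.243, -0.545], [-0.336, 0.571, -0.749]]
wrist_force: [-0.4, -1.0, -0.8]
gripper_width: 0.678
gripper_force: 0.0
```

Request:
play_rows(commands="-0.15 0.2 0.28 0 0 0;-0.29 0.41 0.56 0 0 0;-0.36 0.51 0.7 0 0 0;-0.36 0.51 0.7 0 0 0;-0.29 0.41 0.56 0 0 0;-0.04 -0.38 0.11 0.57 -0.13 -0.79;-0.04 -0.38 0.11 0.57 -0.13 -0.79;-0.04 -0.38 0.11 0.57 -0.13 -0.79;-0.04 -0.38 0.11 0.57 -0.13 -0.79;-0.04 -0.38 0.11 0.57 -0.13 -0.79;-0.04 -0.38 0.11 0.57 -0.13 -0.79;-0.04 -0.38 0.11 0.57 -0.13 -0.79;-0.04 -0.38 0.11 0.57 -0.13 -0.79;-0.04 -0.38 0.11 0.57 -0.13 -0.79;-0.04 -0.38 0.11 0.57 -0.13 -0.79;0 0 0 0 0 0;0 0 0 0 0 0")

```text
time_s: 18.3
tcp_pos: [0.5643, -0.1011, 0.3303]
ee_rot: [[0.97, -0.179, 0.167], [-0.177, -0.984, -0.03], [0.17, -0.0, -0.986]]
wrist_force: [-0.9, 0.3, -0.4]
gripper_width: 0.688
gripper_force: 0.0
```

```bash
cat > /tmp/p.py <<'E'
from kin import *; from h import *
st(); ax=AX(); Rc=toolR(crankR(0),-25,1)
G=lambda b,h=.032: MID+.08*crankR(b)[:,0]+h*ax+.019*Rc[:,2]
plan(G(-84.7)-.09*Rc[:,2],Rc); plan(G(-84.7),Rc)
p,d,i=cap("wrist"); w=cloud(d,i); cv2.imwrite("pics/w6.png",p)
D=crankR(-84.7); q=(w-MID)@D
m=(abs(q[...,0])<.03)&(abs(q[...,1])<.03)&(q[...,2]>.012)&(q[...,2]<.032); Q=q[m]; print("hubtop",len(Q),np.percentile(Q,[2,50,98],axis=0).round(4).tolist())
m=(abs(q[...,0]-.08)<.03)&(abs(q[...,1])<.03)&(q[...,2]>.0)&(q[...,2]<.075); Q=q[m]; print("grip",len(Q),np.percentile(Q,[2,50,98],axis=0).round(4).tolist())
E
python3 /tmp/p.py
```

```text
t 18.3 tcp [ 0.5643 -0.1011  0.3303] F [-0.9  0.3 -0.4] j [  8.   8.  -5.   3. -68.  71.] w 59.9
[[0.97, -0.179, 0.167], [-0.177, -0.984, -0.03], [0.17, -0.0, -0.986]]
1 rows of: 0.03 -0.2 -0.4 -0.01 -0.03 -0.04
4 rows of: 0.14 -0.07 -0.84 -0.0 -0.01 -0.01
hubtop 1770 [[-0.016, -0.0177, 0.0131], [0.0015, 0.005, 0.0221], [0.0196, 0.0195, 0.0233]]
grip 2048 [[0.067, -0.0157, 0.0021], [0.0791, -0.0006, 0.0444], [0.0927, 0.003, 0.0652]]
```

Request:
play_rows(commands="0.05 -0.25 -0.3 0 -0.03 -0.04;0.09 -0.01 -0.5 0 0 0;0.09 -0.01 -0.5 0 0 0;0.09 -0.01 -0.5 0 0 0;0.09 -0.01 -0.5 0 0 0;0.09 -0.01 -0.5 0 0 0;0.09 -0.01 -0.5 0 0 0;0 0 0 0 0 0")

```text
time_s: 19.15
tcp_pos: [0.5805, -0.1091, 0.2278]
ee_rot: [[0.969, -0.184, 0.165], [-0.181, -0.983, -0.03], [0.168, -0.0, -0.986]]
wrist_force: [-0.2, 0.3, -0.7]
gripper_width: 0.69
gripper_force: 0.0
```

```bash
sed -i '/^p,d,i/,$d' /tmp/p.py; python3 /tmp/p.py
```

```text
t 19.15 tcp [ 0.5805 -0.1091  0.2278] F [-0.2  0.3 -0.7] j [  7.  14. -13.   3. -54.  71.] w 60.0
[[0.969, -0.184, 0.165], [-0.181, -0.983, -0.03], [0.168, -0.0, -0.986]]
4 rows of: -0.13 0.02 0.75 -0.0 -0.01 -0.0
1 rows of: 0.0 -0.03 0.06 -0.01 -0.04 -0.01
```

Request:
play_rows(commands="0 -0.02 0.05 0 0 0;0 0 0 0 0 0;0 0 0 0 0 0;0 0 0 0 0 0;0 0 0 0 0 0;0 0 0 0 0 0;0 0 0 0 0 0", grip=0)

```text
time_s: 19.85
tcp_pos: [0.5825, -0.1099, 0.2334]
ee_rot: [[0.967, -0.185, 0.173], [-0.183, -0.983, -0.03], [0.175, -0.003, -0.984]]
wrist_force: [1.2, 2.1, 0.6]
gripper_width: 0.299
gripper_force: 29.9
```

```bash
cat > /tmp/rows.py <<'E'
import sys
from kin import *; from h import *
st(); ax=AX(); Rc=toolR(crankR(0),-25,1)
s=r.sense(); g=s["tcp_pos"]-.019*s["ee_rot"][:,2]; e=crankR(0).T@(g-MID); 
b0=np.degrees(-np.arctan2(e[1],e[0])); print("beta now",b0.round(1),"radius",np.hypot(e[0],e[1]).round(4),"h",e[2].round(4), "est bed/none")
def rows(b,steps):
    acc=np.zeros(3); out=[]; X0=crankR(b)[:,0]; tot=0
    for t in steps:
        tot+=t; want=.08*(crankR(b+tot)[:,0]-X0)/.03; d=np.round(want-acc,2); acc+=d; out.append("%g %g %g 0 0 0"%tuple(d))
    print(tot,";".join(out).replace("-0 ","0 "))
if len(sys.argv)>1: b=float(sys.argv[1]); rows(b,eval(sys.argv[2]))
E
python3 /tmp/rows.py -84.7 "[4,8,12]+[15]*14+[12,8,4]"
```

```text
t 19.85 tcp [ 0.5825 -0.1099  0.2334] F [1.2 2.1 0.6] j [  6.  13. -12.   3. -55.  71.] w 26.0
[[0.967, -0.185, 0.173], [-0.183, -0.983, -0.03], [0.175, -0.003, -0.984]]
beta now -87.3 radius 0.0794 h 0.034 est bed/none
258 -0.14 0.05 -0.11 0 0 0;-0.28 0.14 -0.2 0 0 0;-0.37 0.29 -0.3 0 0 0;-0.37 0.5 -0.32 0 0 0;-0.25 0.6 -0.24 0 0 0;-0.1 0.67 -0.16 0 0 0;0.05 0.69 -0.06 0 0 0;0.19 0.67 0.05 0 0 0;0.33 0.6 0.15 0 0 0;0.44 0.48 0.24 0 0 0;0.52 0.34 0.31 0 0 0;0.56 0.17 0.37 0 0 0;0.58 0 0.39 0 0 0;0.54 -0.19 0.4 0 0 0;0.47 -0.35 0.37 0 0 0;0.37 -0.49 0.32 0 0 0;0.25 -0.61 0.25 0 0 0;0.09 -0.53 0.13 0 0 0;0.01 -0.37 0.05 0 0 0;-0.01 -0.18 0.02 0 0 0
```

Request:
play_rows(commands="-0.14 0.05 -0.11 0 0 0;-0.28 0.14 -0.2 0 0 0;-0.37 0.29 -0.3 0 0 0;-0.37 0.5 -0.32 0 0 0;-0.25 0.6 -0.24 0 0 0;-0.1 0.67 -0.16 0 0 0")

```text
time_s: 20.45
tcp_pos: [0.5443, -0.0411, 0.198]
ee_rot: [[0.964, -0.182, 0.192], [-0.18, -0.983, -0.028], [0.194, -0.007, -0.981]]
wrist_force: [15.8, -1.9, 4.0]
gripper_width: 0.305
gripper_force: 30.0
```

```bash
python3 /tmp/rows.py -15.7 "[15]*18"
```

```text
t 20.45 tcp [ 0.5443 -0.0411  0.198 ] F [15.8 -1.9  4. ] j [ 15.  10. -23.   6. -46.  60.] w 26.5
[[0.964, -0.182, 0.192], [-0.18, -0.983, -0.028], [0.194, -0.007, -0.981]]
beta now -16.0 radius 0.0682 h 0.034 est bed/none
270 0.05 0.69 -0.06 0 0 0;0.19 0.67 0.05 0 0 0;0.33 0.6 0.15 0 0 0;0.44 0.48 0.24 0 0 0;0.52 0.34 0.31 0 0 0;0.56 0.17 0.37 0 0 0;0.58 0 0.39 0 0 0;0.54 -0.19 0.4 0 0 0;0.47 -0.35 0.37 0 0 0;0.37 -0.5 0.32 0 0 0;0.25 -0.6 0.25 0 0 0;0.1 -0.67 0.15 0 0 0;-0.05 -0.69 0.06 0 0 0;-0.19 -0.67 -0.05 0 0 0;-0.33 -0.59 -0.14 0 0 0;-0.44 -0.49 -0.24 0 0 0;-0.52 -0.34 -0.32 0 0 0;-0.56 -0.17 -0.36 0 0 0
```

Request:
play_rows(commands="0 0 0 0 0 0;0 0 0 0 0 0;0 0 0 0 0 0")

```text
time_s: 20.75
tcp_pos: [0.5442, -0.0413, 0.1979]
ee_rot: [[0.965, -0.181, 0.19], [-0.179, -0.983, -0.028], [0.192, -0.007, -0.981]]
wrist_force: [11.2, 0.6, 2.2]
gripper_width: 0.306
gripper_force: 30.1
```

```bash
cat > /tmp/look.py <<'E'
exec(open('/tmp/rows.py').read())
for n in("wrist","side","top"):
    p,d,i=cap(n); w=cloud(d,i); D=crankR(b0); q=(w-MID)@D
    cv2.imwrite(f"pics/{n}7.png",p)
    m=(abs(q[...,0])<.035)&(abs(q[...,1])<.03)&(q[...,2]>.016)&(q[...,2]<.04); Q=q[m]
    if len(Q)>20: print(n,"hubtop",len(Q),np.percentile(Q,[2,50,98],axis=0).round(4).tolist())
    m=(abs(q[...,0]-.075)<.03)&(abs(q[...,1])<.02)&(q[...,2]>.056)&(q[...,2]<.072); Q=q[m]
    if len(Q)>10: print(n,"griptop",len(Q),np.percentile(Q,[2,50,98],axis=0).round(4).tolist())
    m=(q[...,0]>.025)&(q[...,0]<.1)&(abs(q[...,1])<.03)&(q[...,2]>-.025)&(q[...,2]<.0); Q=q[m]
    if len(Q)>10: print(n,"arm",len(Q),np.percentile(Q,[2,50,98],axis=0).round(4).tolist())
E
python3 /tmp/look.py
```

```text
t 20.75 tcp [ 0.5442 -0.0413  0.1979] F [11.2  0.6  2.2] j [ 15.  10. -23.   6. -47.  61.] w 26.7
[[0.965, -0.181, 0.19], [-0.179, -0.983, -0.028], [0.192, -0.007, -0.981]]
beta now -16.1 radius 0.0683 h 0.0339 est bed/none
wrist hubtop 7697 [[-0.017, -0.0159, 0.0176], [-0.0023, 0.002, 0.0226], [0.0186, 0.019, 0.0241]]
wrist griptop 1415 [[0.0482, -0.0148, 0.0562], [0.0676, -0.0018, 0.0606], [0.0791, 0.0195, 0.0685]]
wrist arm 2239 [[0.0408, -0.0156, -0.017], [0.0584, -0.0015, -0.011], [0.0772, 0.0101, -0.001]]
side hubtop 70 [[-0.0179, -0.021, 0.0164], [-0.0112, -0.0103, 0.022], [-0.0007, 0.0189, 0.026]]
side griptop 42 [[0.0723, -0.0183, 0.0568], [0.0836, -0.0111, 0.0602], [0.0922, 0.0009, 0.0651]]
side arm 224 [[0.0265, -0.0204, -0.023], [0.0536, -0.0137, -0.0121], [0.0883, 0.0068, -0.0013]]
top hubtop 114 [[-0.0165, -0.0162, 0.0173], [-0.0095, -0.0012, 0.0217], [0.0005, 0.0184, 0.0249]]
```

Run:
```python
import cv2,numpy as np
a=cv2.imread("pics/wrist7.png"); b=cv2.imread("pics/side7.png"); 
A=cv2.resize(a[120:320,180:460],(800,320)); B=cv2.resize(b[130:230,240:390],(420,280),interpolation=cv2.INTER_CUBIC)
c=np.zeros((600,800,3),np.uint8); c[:320]=cv2.convertScaleAbs(A,alpha=1.6,beta=30); c[320:,:420]=B; t=cv2.imread("pics/top7.png"); c[320:,420:]=cv2.resize(t[115:225,280:430],(380,280),interpolation=cv2.INTER_CUBIC)
cv2.imwrite("pics/m7.png",c)
```

```text
(no output)
```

View pics/m7.png

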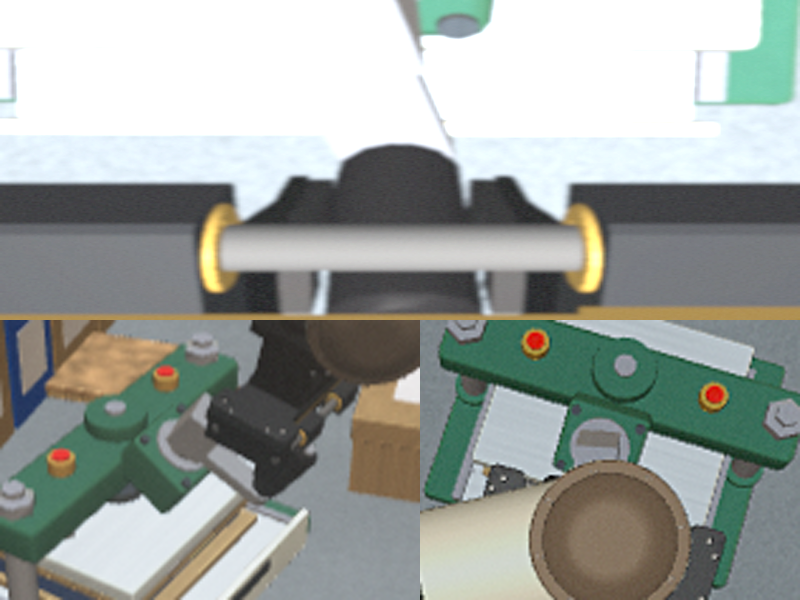

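The montage shows the crank seated and pointing downslope. The grip pokes out on the camera (hub) side of the fingers, so the pads hold it about 12 mm off-centre. I'll open, re-centre and regrip.

Request:
play_rows(commands="0 0 0 0 0 0;0 0 0 0 0 0;0 0 0 0 0 0;0 0 0 0 0 0", grip=48)

```text
time_s: 21.3
tcp_pos: [0.5358, -0.0431, 0.1925]
ee_rot: [[0.968, -0.185, 0.17], [-0.183, -0.983, -0.031], [0.173, -0.001, -0.985]]
wrist_force: [0.5, -0.9, -0.4]
gripper_width: 0.526
gripper_force: 0.0
```

```bash
cat > /tmp/rg.py <<'E'
import sys
exec(open('/tmp/rows.py').read().split('if len')[0])
b=float(sys.argv[1]); G=MID+.08*crankR(b)[:,0]+.030*ax+.019*Rc[:,2]; plan(G,Rc)
E
python3 /tmp/rg.py -13.7
```

```text
t 21.3 tcp [ 0.5358 -0.0431  0.1925] F [ 0.5 -0.9 -0.4] j [ 15.  10. -24.   6. -47.  61.] w 45.7
[[0.968, -0.185, 0.17], [-0.183, -0.983, -0.031], [0.173, -0.001, -0.985]]
beta now -16.5 radius 0.078 h 0.0338 est bed/none
1 rows of: 0.01 0.11 -0.16 -0.01 -0.01 0.0
```

Request:
play_rows(commands="0.01 0.11 -0.16 0 0 0;0 0 0 0 0 0;0 0 0 0 0 0;0 0 0 0 0 0;0 0 0 0 0 0;0 0 0 0 0 0", grip=0)

```text
time_s: 21.9
tcp_pos: [0.537, -0.0395, 0.1883]
ee_rot: [[0.968, -0.185, 0.172], [-0.183, -0.983, -0.03], [0.174, -0.002, -0.985]]
wrist_force: [-0.5, -0.7, -0.5]
gripper_width: 0.313
gripper_force: 29.9
```

```bash
python3 /tmp/rows.py -13.5 "[5,10]+[15]*6"
```

```text
t 21.9 tcp [ 0.537  -0.0395  0.1883] F [-0.5 -0.7 -0.5] j [ 16.  10. -24.   6. -46.  60.] w 27.3
[[0.968, -0.185, 0.172], [-0.183, -0.983, -0.03], [0.174, -0.002, -0.985]]
beta now -13.5 radius 0.079 h 0.0301 est bed/none
105 0.01 0.23 -0.03 0 0 0;0.06 0.46 -0.01 0 0 0;0.21 0.66 0.06 0 0 0;0.35 0.58 0.16 0 0 0;0.45 0.47 0.25 0 0 0;0.53 0.32 0.33 0 0 0;0.57 0.14 0.37 0 0 0;0.57 -0.03 0.4 0 0 0
```

Width is now 27.3 and the forces are near zero, so the grip is centred. Turning a quarter first.

Request:
play_rows(commands="0.01 0.23 -0.03 0 0 0;0.06 0.46 -0.01 0 0 0;0.21 0.66 0.06 0 0 0;0.35 0.58 0.16 0 0 0;0.45 0.47 0.25 0 0 0;0.53 0.32 0.33 0 0 0;0.57 0.14 0.37 0 0 0;0.57 -0.03 0.4 0 0 0")

```text
time_s: 22.7
tcp_pos: [0.6168, 0.0458, 0.2335]
ee_rot: [[0.969, -0.186, 0.163], [-0.183, -0.983, -0.032], [0.167, 0.001, -0.986]]
wrist_force: [-7.7, -0.2, 4.1]
gripper_width: 0.312
gripper_force: 30.3
```

```bash
python3 /tmp/rows.py 91.5 "[15]*19"
```

```text
t 22.7 tcp [0.6168 0.0458 0.2335] F [-7.7 -0.2  4.1] j [ 22.  16.  -9.   6. -56.  54.] w 27.1
[[0.969, -0.186, 0.163], [-0.183, -0.983, -0.032], [0.167, 0.001, -0.986]]
beta now 90.4 radius 0.0802 h 0.0312 est bed/none
285 0.53 -0.21 0.39 0 0 0;0.46 -0.38 0.37 0 0 0;0.36 -0.51 0.31 0 0 0;0.22 -0.61 0.23 0 0 0;0.08 -0.68 0.15 0 0 0;-0.07 -0.69 0.04 0 0 0;-0.21 -0.66 -0.06 0 0 0;-0.35 -0.58 -0.17 0 0 0;-0.45 -0.47 -0.25 0 0 0;-0.53 -0.32 -0.32 0 0 0;-0.57 -0.14 -0.37 0 0 0;-0.57 0.03 -0.4 0 0 0;-0.53 0.21 -0.39 0 0 0;-0.46 0.38 -0.37 0 0 0;-0.36 0.51 -0.31 0 0 0;-0.22 0.62 -0.23 0 0 0;-0.08 0.67 -0.15 0 0 0;0.07 0.69 -0.04 0 0 0;0.21 0.66 0.06 0 0 0
```

Request:
play_rows(commands="0.53 -0.21 0.39 0 0 0;0.46 -0.38 0.37 0 0 0;0.36 -0.51 0.31 0 0 0;0.22 -0.61 0.23 0 0 0;0.08 -0.68 0.15 0 0 0;-0.07 -0.69 0.04 0 0 0;-0.21 -0.66 -0.06 0 0 0;-0.35 -0.58 -0.17 0 0 0;-0.45 -0.47 -0.25 0 0 0;-0.53 -0.32 -0.32 0 0 0;-0.57 -0.14 -0.37 0 0 0;-0.57 0.03 -0.4 0 0 0")

```text
time_s: 23.9
tcp_pos: [0.5867, -0.1096, 0.2318]
ee_rot: [[0.968, -0.183, 0.173], [-0.181, -0.983, -0.03], [0.176, -0.003, -0.984]]
wrist_force: [0.7, -0.6, -0.2]
gripper_width: 0.309
gripper_force: 0.0
```

```bash
python3 /tmp/rows.py 271.5 "[15]*20"
```

```text
t 23.9 tcp [ 0.5867 -0.1096  0.2318] F [ 0.7 -0.6 -0.2] j [  6.  14. -12.   3. -54.  71.] w 26.9
[[0.968, -0.183, 0.173], [-0.181, -0.983, -0.03], [0.176, -0.003, -0.984]]
beta now -89.1 radius 0.0782 h 0.0303 est bed/none
300 -0.53 0.21 -0.39 0 0 0;-0.46 0.38 -0.37 0 0 0;-0.36 0.51 -0.31 0 0 0;-0.22 0.61 -0.23 0 0 0;-0.08 0.68 -0.15 0 0 0;0.07 0.69 -0.04 0 0 0;0.21 0.66 0.06 0 0 0;0.35 0.58 0.17 0 0 0;0.45 0.47 0.25 0 0 0;0.53 0.32 0.32 0 0 0;0.57 0.14 0.37 0 0 0;0.57 -0.03 0.4 0 0 0;0.53 -0.21 0.39 0 0 0;0.46 -0.38 0.37 0 0 0;0.36 -0.51 0.31 0 0 0;0.22 -0.62 0.23 0 0 0;0.08 -0.67 0.15 0 0 0;-0.07 -0.69 0.04 0 0 0;-0.21 -0.66 -0.06 0 0 0;-0.35 -0.58 -0.17 0 0 0
```

The pad force is zero, so the grip slipped out. I'll find the crank before going on.

Request:
play_rows(commands="0 0 0 0 0 0", grip=60)

```text
time_s: 24.0
tcp_pos: [0.5842, -0.1103, 0.2304]
ee_rot: [[0.968, -0.185, 0.168], [-0.182, -0.983, -0.03], [0.171, -0.002, -0.985]]
wrist_force: [0.1, 0.2, 0.7]
gripper_width: 0.341
gripper_force: 0.0
```

```bash
cat > /tmp/find.py <<'E'
from kin import *; from h import *
st(); ax=AX(); D=crankR(0)
for n in("top","side","wrist"):
    p,d,i=cap(n); w=cloud(d,i); q=(w-MID)@D; hsv=cv2.cvtColor(p,cv2.COLOR_BGR2HSV)
    rr=np.hypot(q[...,0],q[...,1]); be=np.degrees(-np.arctan2(q[...,1],q[...,0]))
    # steel arm: top surface at h=-10, 26..62 mm radius ; face below at -32
    m=(rr>.028)&(rr<.062)&(q[...,2]>-.016)&(q[...,2]<-.005)
    hst,_=np.histogram(be[m],np.arange(-180,181,15)); print(n,"arm by 15deg from -180:",hst.tolist())
    m2=(rr>.066)&(rr<.094)&(q[...,2]>.045)&(q[...,2]<.066)
    hst,_=np.histogram(be[m2],np.arange(-180,181,15)); print(n,"grip:",hst.tolist())
E
python3 /tmp/find.py
```

```text
t 24.0 tcp [ 0.5842 -0.1103  0.2304] F [0.1 0.2 0.7] j [  6.  14. -12.   3. -55.  71.] w 29.7
[[0.968, -0.185, 0.168], [-0.182, -0.983, -0.03], [0.171, -0.002, -0.985]]
top arm by 15deg from -180: [0, 0, 0, 0, 0, 0, 0, 0, 0, 0, 0, 0, 0, 0, 0, 0, 0, 0, 0, 0, 0, 0, 0, 0]
top grip: [74, 0, 0, 0, 0, 0, 0, 0, 0, 0, 0, 0, 0, 0, 0, 0, 0, 0, 0, 0, 0, 0, 0, 14]
side arm by 15deg from -180: [42, 25, 0, 0, 0, 0, 0, 0, 0, 0, 0, 0, 0, 0, 0, 1, 0, 0, 0, 0, 0, 0, 9, 41]
side grip: [59, 0, 0, 0, 0, 0, 0, 0, 0, 0, 0, 0, 0, 0, 0, 0, 0, 0, 0, 0, 0, 0, 0, 44]
wrist arm by 15deg from -180: [1135, 934, 62, 0, 0, 0, 0, 0, 0, 0, 0, 0, 0, 0, 0, 0, 0, 0, 0, 0, 0, 0, 21, 493]
wrist grip: [7686, 1443, 29, 4, 0, 0, 0, 0, 0, 0, 0, 0, 0, 0, 0, 0, 0, 0, 0, 0, 0, 0, 0, 64]
```

```bash
cat > circ.py <<'E'
from kin import *; from h import *
ax=AX(); TH=-25
def pose(b,sg,h=.030):
    R=toolR(crankR(sg),TH,1); return MID+.08*crankR(b)[:,0]+h*ax+.019*R[:,2],R
def path(bs,sgs,p0=None,R0=None):
    """rows from (b0,s0) through the list; rounding error carried"""
    P,R=pose(bs[0],sgs[0]); out=[]
    for b,s in zip(bs[1:],sgs[1:]):
        P1,R1=pose(b,s); d=np.round((P1-P)/.03,2); rv=np.round(Ro.from_matrix(R1@R.T).as_rotvec()/.15,2)
        out.append(" ".join("%g"%(v+0) for v in np.r_[d,rv])); P=P+d*.03; R=Ro.from_rotvec(rv*.15).as_matrix()@R
    print(len(out),";".join(out))
def now(sg=0):
    st(); s=r.sense(); g=s["tcp_pos"]-.019*s["ee_rot"][:,2]; e=crankR(0).T@(g-MID)
    print("beta",np.degrees(-np.arctan2(e[1],e[0])).round(1),"rad",np.hypot(e[0],e[1]).round(4),"h",e[2].round(4),"pad",round(float(s["gripper_force"]),1))
def gripfind(names=("top","wrist","side"),bg=None):
    D=crankR(0)
    for n in names:
        p,d,i=cap(n); w=cloud(d,i); q=(w-MID)@D; rr=np.hypot(q[...,0],q[...,1])
        m=(rr>.06)&(rr<.1)&(q[...,2]>.0585)&(q[...,2]<.066)
        Q=q[m]
        if len(Q)<8: continue
        c=(np.percentile(Q,3,axis=0)+np.percentile(Q,97,axis=0))/2; c2=np.median(Q,0)
        print(n,len(Q),"top disc mid",c.round(4),"med",c2.round(4),"beta",np.degrees(-np.arctan2(c[1],c[0])).round(1),np.degrees(-np.arctan2(c2[1],c2[0])).round(1))
E
cat > /tmp/q.py <<'E'
from circ import *
now(); gripfind()
for TH in(-25,-30,-35):
    import circ; circ.TH=TH
    for sg in(-60,-30,0,30,60):
        o=[]; q=None
        for b in range(0,360,45):
            P,R=circ.pose(b,sg); q=solve(P,R); o.append(-1 if q is None else int(np.minimum(q-LO,HI-q).min()))
        print(TH,sg,o)
E
python3 /tmp/q.py
```

```text
t 24.15 tcp [ 0.5879 -0.111   0.2329] F [ 0.1 -0.7 -0.6] j [  6.  14. -12.   3. -55.  71.] w 39.8
[[0.967, -0.185, 0.174], [-0.182, -0.983, -0.031], [0.177, -0.002, -0.984]]
beta -90.3 rad 0.0794 h 0.0304 pad 0.0
top 25 top disc mid [-0.0871  0.0075  0.0601] med [-0.0876  0.0075  0.0599] beta -175.1 -175.1
wrist 5834 top disc mid [-0.0814  0.0119  0.0621] med [-0.0837  0.0131  0.061 ] beta -171.7 -171.1
side 43 top disc mid [-0.0803  0.0049  0.0617] med [-0.0803  0.0048  0.0618] beta -176.5 -176.6
-25 -60 [20, 27, 37, 45, 46, 39, 29, 21]
-25 -30 [30, 36, 46, 52, 52, 48, 41, 32]
-25 0 [36, 40, 46, 52, 54, 51, 45, 39]
-25 30 [33, 34, 40, 47, 50, 49, 44, 37]
-25 60 [26, 24, 29, 36, 42, 43, 39, 33]
-30 -60 [23, 31, 41, 48, 48, 42, 31, 24]
-30 -30 [34, 40, 51, 59, 59, 55, 45, 36]
-30 0 [41, 46, 53, 59, 61, 58, 52, 44]
-30 30 [40, 41, 46, 53, 57, 56, 51, 44]
-30 60 [33, 31, 35, 42, 48, 49, 46, 40]
-35 -60 [26, 34, 44, 51, 51, 44, 34, 26]
-35 -30 [38, 45, 55, 64, 65, 59, 48, 40]
-35 0 [45, 51, 60, 66, 68, 65, 58, 48]
-35 30 [46, 47, 53, 60, 64, 63, 58, 51]
-35 60 [40, 38, 41, 48, 54, 55, 52, 46]
```

Run:
```python
from circ import *
P,R=pose(184.5,0); s=r.sense(); U=s["tcp_pos"]-.09*R[:,2]
print((-.09*R[:,2]/.03/4).round(2)); plan(P-.09*R[:,2],R,5,U); print((.09*R[:,2]/.03/5).round(2)); print(solve(P,R).round(),solve(P-.09*R[:,2],R).round())
```

```text
[-0.13  0.02  0.74]
5 rows of: 0.52 0.4 0.3 -0.0 0.0 0.0
[ 0.1  -0.02 -0.59]
[ 11.  19.   2.   4. -64.  67.] [ 12.  16.  10.   4. -75.  67.]
```

Request:
play_rows(commands="-0.13 0.02 0.74 0 0 0;-0.13 0.02 0.74 0 0 0;-0.13 0.02 0.74 0 0 0;-0.13 0.02 0.74 0 0 0;0.52 0.4 0.3 0 0 0;0.52 0.4 0.3 0 0 0;0.52 0.4 0.3 0 0 0;0.52 0.4 0.3 0 0 0;0.52 0.4 0.3 0 0 0;0 0 0 0 0 0;0 0 0 0 0 0")

```text
time_s: 25.4
tcp_pos: [0.6493, -0.0487, 0.3652]
ee_rot: [[0.968, -0.185, 0.171], [-0.183, -0.983, -0.03], [0.174, -0.002, -0.985]]
wrist_force: [-0.3, 0.1, -1.0]
gripper_width: 0.689
gripper_force: 0.0
```

Run:
```python
from circ import *
now(); P,R=pose(184.5,0); plan(P-.09*R[:,2],R); plan(P,R,5); gripfind(("wrist","side"))
```

```text
t 25.4 tcp [ 0.6493 -0.0487  0.3652] F [-0.3  0.1 -1. ] j [ 12.  16.  10.   4. -74.  67.] w 59.9
[[0.968, -0.185, 0.171], [-0.183, -0.983, -0.03], [0.174, -0.002, -0.985]]
beta -176.7 rad 0.1166 h 0.1108 pad 0.0
1 rows of: 0.02 0.01 0.05 -0.01 0.0 0.0
5 rows of: 0.11 -0.02 -0.58 -0.0 0.0 0.0
wrist 658 top disc mid [-0.0832  0.01    0.0621] med [-0.0845  0.01    0.061 ] beta -173.2 -173.3
side 53 top disc mid [-0.0793  0.0034  0.0623] med [-0.0794  0.0045  0.0612] beta -177.6 -176.7
```

Request:
play_rows(commands="0.11 -0.02 -0.58 0 0 0;0.11 -0.02 -0.58 0 0 0;0.11 -0.02 -0.58 0 0 0;0.11 -0.02 -0.58 0 0 0;0.11 -0.02 -0.58 0 0 0;0 0 0 0 0 0")

```text
time_s: 26.1
tcp_pos: [0.6636, -0.0524, 0.2754]
ee_rot: [[0.968, -0.186, 0.166], [-0.184, -0.982, -0.031], [0.168, -0.001, -0.986]]
wrist_force: [0.3, -0.1, 0.0]
gripper_width: 0.689
gripper_force: 0.0
```

Request:
play_rows(commands="0 0 0 0 0 0;0 0 0 0 0 0;0 0 0 0 0 0;0 0 0 0 0 0;0 0 0 0 0 0;0 0 0 0 0 0;0 0 0 0 0 0", grip=0)

```text
time_s: 26.8
tcp_pos: [0.6658, -0.0518, 0.2793]
ee_rot: [[0.967, -0.185, 0.173], [-0.183, -0.983, -0.03], [0.176, -0.002, -0.984]]
wrist_force: [-1.0, 0.3, 1.4]
gripper_width: 0.313
gripper_force: 30.0
```

Run:
```python
from circ import *
now()
b=np.r_[184.5,188,195,np.arange(207,280,12)]; path(list(b),[.6*(x-184.5) for x in b]); print(b)
```

```text
t 26.8 tcp [ 0.6658 -0.0518  0.2793] F [-1.   0.3  1.4] j [ 11.  19.   2.   4. -64.  67.] w 27.2
[[0.967, -0.185, 0.173], [-0.183, -0.983, -0.03], [0.176, -0.002, -0.984]]
beta -175.2 rad 0.0812 h 0.0308 pad 30.0
9 -0.04 -0.15 -0.01 0.14 -0.03 -0.2;-0.11 -0.28 -0.04 0.27 -0.05 -0.4;-0.24 -0.45 -0.11 0.48 -0.09 -0.69;-0.32 -0.38 -0.17 0.47 -0.09 -0.68;-0.38 -0.3 -0.21 0.47 -0.08 -0.69;-0.41 -0.21 -0.26 0.47 -0.09 -0.68;-0.43 -0.09 -0.29 0.47 -0.09 -0.69;-0.44 0.02 -0.3 0.48 -0.09 -0.69;-0.42 0.12 -0.3 0.47 -0.09 -0.68
[184.5 188.  195.  207.  219.  231.  243.  255.  267.  279. ]
```

Request:
play_rows(commands="-0.04 -0.15 -0.01 0.14 -0.03 -0.2;-0.11 -0.28 -0.04 0.27 -0.05 -0.4;-0.24 -0.45 -0.11 0.48 -0.09 -0.69;-0.32 -0.38 -0.17 0.47 -0.09 -0.68;-0.38 -0.3 -0.21 0.47 -0.08 -0.69;-0.41 -0.21 -0.26 0.47 -0.09 -0.68;-0.43 -0.09 -0.29 0.47 -0.09 -0.69;-0.44 0.02 -0.3 0.48 -0.09 -0.69;-0.42 0.12 -0.3 0.47 -0.09 -0.68;0 0 0 0 0 0")

```text
time_s: 27.8
tcp_pos: [0.6068, -0.1087, 0.2511]
ee_rot: [[0.487, -0.745, 0.455], [-0.873, -0.407, 0.269], [-0.016, -0.528, -0.849]]
wrist_force: [-2.1, -0.7, -0.3]
gripper_width: 0.877
gripper_force: 0.0
```

Run:
```python
from circ import *
now()
s=np.linspace(56.7,-49,14); path([279]*14,list(s))
```

```text
t 27.8 tcp [ 0.6068 -0.1087  0.2511] F [-2.1 -0.7 -0.3] j [ -6.  11.  -8. -25. -47.  48.] w 76.3
[[0.487, -0.745, 0.455], [-0.873, -0.407, 0.269], [-0.016, -0.528, -0.849]]
beta -104.6 rad 0.0828 h 0.0352 pad 0.0
13 -0.03 -0.02 -0.02 -0.53 0.1 0.77;-0.02 -0.02 -0.01 -0.54 0.1 0.78;-0.03 -0.03 -0.02 -0.53 0.1 0.77;-0.02 -0.03 -0.01 -0.53 0.1 0.78;-0.02 -0.03 0 -0.54 0.1 0.77;-0.01 -0.04 -0.01 -0.53 0.1 0.78;-0.01 -0.03 0 -0.53 0.1 0.77;0 -0.04 0 -0.54 0.1 0.78;0 -0.04 0.01 -0.53 0.1 0.77;0 -0.03 0 -0.53 0.1 0.78;0.01 -0.04 0.02 -0.54 0.1 0.77;0.01 -0.03 0.01 -0.53 0.1 0.78;0.02 -0.03 0.01 -0.54 0.1 0.77
```

The fingers read 76 mm open although nothing commanded that. I'll look where the crank is and check the gripper state.

Request:
play_rows(commands="0 0 0 0 0 0")

```text
time_s: 27.9
tcp_pos: [0.5847, -0.1031, 0.2319]
ee_rot: [[0.498, -0.77, 0.399], [-0.865, -0.411, 0.287], [-0.057, -0.488, -0.871]]
wrist_force: [-2.1, 1.0, -2.2]
gripper_width: 0.748
gripper_force: 0.0
```

```bash
python3 - <<'E'
from circ import *
now(); gripfind()
E
python3 /tmp/find.py | grep -v '^\['
```

```text
t 27.9 tcp [ 0.5847 -0.1031  0.2319] F [-2.1  1.  -2.2] j [ -6.  11. -10. -26. -49.  48.] w 65.1
[[0.498, -0.77, 0.399], [-0.865, -0.411, 0.287], [-0.057, -0.488, -0.871]]
beta -84.5 rad 0.0792 h 0.0322 pad 0.0
wrist 482 top disc mid [-0.0231  0.073   0.0622] med [-0.0212  0.0704  0.0615] beta -107.5 -106.7
side 72 top disc mid [-0.0517  0.0325  0.0621] med [-0.0771  0.0065  0.0608] beta -147.9 -175.2
t 28.05 tcp [ 0.58   -0.1033  0.2261] F [-0.4  0.4  0.1] j [ -6.  11. -10. -25. -49.  48.] w 48.6
top arm by 15deg from -180: [0, 0, 0, 0, 0, 0, 0, 0, 0, 0, 0, 0, 0, 0, 0, 0, 0, 0, 0, 0, 0, 0, 0, 0]
top grip: [48, 0, 0, 0, 0, 0, 0, 0, 0, 0, 0, 0, 0, 0, 0, 0, 0, 0, 0, 0, 0, 0, 0, 7]
side arm by 15deg from -180: [45, 17, 0, 0, 0, 0, 0, 0, 0, 0, 0, 0, 0, 0, 0, 0, 0, 0, 0, 0, 0, 0, 12, 43]
side grip: [45, 0, 0, 0, 17, 14, 0, 0, 0, 0, 0, 0, 0, 0, 0, 0, 0, 0, 0, 0, 0, 0, 0, 59]
wrist arm by 15deg from -180: [120, 318, 0, 0, 0, 0, 0, 0, 0, 0, 0, 0, 0, 0, 0, 0, 0, 0, 0, 0, 0, 0, 0, 0]
wrist grip: [430, 37, 0, 0, 0, 557, 0, 0, 0, 0, 0, 0, 0, 0, 0, 0, 0, 0, 0, 0, 0, 0, 0, 0]
```

The crank stayed near β≈-175 and would not move on, so the platen may already be down at its stop. I'll compare platen and rod heights with the earlier frames.

Run:
```python
from circ import *
x,y=axes(); o=np.array([.70,-.052,0])
def meas(p,d,i,n):
    w=cloud(d,i); a=(w-o)@x; b=(w-o)@y; z=w[...,2]
    m=(abs(abs(b)-.08)<.02)&(a>-.08)&(a<-.045)&(z>.08)&(z<.14); 
    hsv=cv2.cvtColor(p,cv2.COLOR_BGR2HSV); red=((hsv[...,0]<6)|(hsv[...,0]>174))&(hsv[...,1]>180)&(z>.18)&(z<.26)&(abs(a)<.06)&(abs(b)<.13)
    m2=(abs(abs(b)-.08)<.03)&(a>.065)&(a<.1)&(z>.08)&(z<.14)
    print(n,"platen front",m.sum(),np.nanmedian(z[m]).round(4),"rear",m2.sum(),np.nanmedian(z[m2]).round(4) if m2.sum() else "","red",red.sum(),np.nanmedian(z[red]).round(4))
for n in("top","top3","top5","side","side3","side5"):
    f=np.load(f"/tmp/{n}.npz"); meas(f["p"],f["d"],f,n)
for n in("top","side"): p,d,i=cap(n); meas(p,d,i,n+" now")
```

```text
top platen front 427 0.1206 rear 477 0.1203 red 65 0.2127
top3 platen front 432 0.1204 rear 489 0.1206 red 65 0.2124
top5 platen front 142 0.1204 rear 484 0.1205 red 63 0.2126
side platen front 210 0.1221 rear 0  red 31 0.2135
side3 platen front 207 0.122 rear 0  red 32 0.2133
side5 platen front 203 0.1218 rear 0  red 30 0.2138
top now platen front 144 0.1144 rear 434 0.1145 red 0 nan
side now platen front 222 0.1161 rear 1 0.081 red 0 nan
  return np.nanmean(a, axis, out=out, keepdims=keepdims)
```

The platen has dropped 6 mm and the red rod ends have sunk out of sight. So the press started about 2 turns down, and 4.7 rad brought it to its 17.28 stop: the pressing is done. Next is taking the crank off at β≈-175.

```bash
cat > /tmp/u.py <<'E'
from circ import *
now(); B=-175.2; s=r.sense()
x,y=axes()
f=cap("side"); w=cloud(f[1],f[2]); o=np.array([.70,-.052,0]); a=(w-o)@x; b=(w-o)@y; z=w[...,2]
m=(abs(b)<.1)&(z>.055)&(z<.07)&(a<-.1)&(a>-.25); print("plate front a",np.nanpercentile(a[m],[1,10,50]).round(4))
f=np.load("/tmp/side3.npz"); w=cloud(f["d"],f); a=(w-o)@x; b=(w-o)@y; z=w[...,2]; m=(abs(b)<.1)&(z>.055)&(z<.07)&(a<-.1)&(a>-.25); print("before",np.nanpercentile(a[m],[1,10,50]).round(4))
for th in(12,16,20):
  for fl in(1,-1):
    R=toolR(crankR(B),th,fl); P=MID+.005*ax+.019*R[:,2]; o=[]
    for p in(P,P-.09*R[:,2],P+.06*ax,P+.1*ax): q=solve(p,R); o.append(None if q is None else (int(np.minimum(q-LO,HI-q).min()),int(q[5])))
    print(th,fl,o)
    for ang in(84.7,-95.3,70,-110,100,-80):
        an=np.radians(ang); X=np.array([np.cos(an),np.sin(an),0]); C=np.stack([X,np.cross([0,0,1],X),[0,0,1.]],1)
        hub=np.array([.5142,.392,.026])-.042*X; R=toolR(C,th,fl); q=solve(hub+[0,0,.005]+.019*R[:,2],R)
        print("   tray",ang,None if q is None else (int(np.minimum(q-LO,HI-q).min()),q.round()))
E
python3 /tmp/u.py
```

```text
t 28.3 tcp [ 0.5811 -0.1035  0.227 ] F [-0.5 -0.3 -0.2] j [ -6.  11. -10. -25. -49.  48.] w 20.1
[[0.498, -0.775, 0.39], [-0.865, -0.412, 0.287], [-0.062, -0.48, -0.875]]
beta -80.7 rad 0.081 h 0.0302 pad 0.0
plate front a [-0.1424 -0.1417 -0.1403]
before [-0.1419 -0.1412 -0.14  ]
12 1 [(23, -133), (35, -131), (30, -133), (35, -133)]
   tray 84.7 (43, array([ 52.,  37., -11.,   8., -52., -63.]))
   tray -95.3 (27, array([ 50.,  35.,  -8., -11., -37., 133.]))
   tray 70 (45, array([ 52.,  37.,  -9.,   5., -55., -75.]))
   tray -110 (24, array([ 51.,  35., -10.,  -7., -34., 115.]))
   tray 100 (39, array([ 53.,  37., -13.,  12., -49., -51.]))
   tray -80 (27, array([ 50.,  36.,  -7., -14., -41., 150.]))
12 -1 [(23, 46), (35, 48), (30, 46), (35, 46)]
   tray 84.7 (43, array([ 52.,  37., -11.,   8., -52., 117.]))
   tray -95.3 (27, array([ 50.,  35.,  -8., -11., -37., -47.]))
   tray 70 (45, array([ 52.,  37.,  -9.,   5., -55., 105.]))
   tray -110 (24, array([ 51.,  35., -10.,  -7., -34., -65.]))
   tray 100 (39, array([ 53.,  37., -13.,  12., -49., 129.]))
   tray -80 (31, array([ 50.,
[... 1034 characters left out ...]
34.,  -9., -22., -33., 145.]))
   tray 70 (54, array([ 53.,  41.,  -5.,   6., -64., -77.]))
   tray -110 (17, array([ 49.,  34., -12., -16., -26., 124.]))
   tray 100 (45, array([ 55.,  39., -12.,  17., -54., -57.]))
   tray -80 (15, array([ 46.,  35.,  -6., -25., -40., 162.]))
20 -1 [(35, 57), (47, 57), (41, 55), (46, 55)]
   tray 84.7 (50, array([ 54.,  40.,  -8.,  12., -60., 113.]))
   tray -95.3 (23, array([ 47.,  34.,  -9., -22., -33., -35.]))
   tray 70 (54, array([ 53.,  41.,  -5.,   6., -64., 103.]))
   tray -110 (17, array([ 49.,  34., -12., -16., -26., -56.]))
   tray 100 (45, array([ 55.,  39., -12.,  17., -54., 123.]))
   tray -80 (30, array([ 46.,  35.,  -6., -25., -40., -18.]))
```

```bash
cat > /tmp/v.py <<'E'
from circ import *
now(); B=-175.2; s=r.sense(); R0=s["ee_rot"]
R=toolR(crankR(B),14,-1); P=MID+.005*ax+.019*R[:,2]; Q=P-.09*R[:,2]; U=s["tcp_pos"]-.1*R0[:,2]
print("retract 4 rows",(-.1*R0[:,2]/.03/4).round(2)); plan(Q,R,None,U,R0); plan(Q,R); plan(P,R,5)
q=s["joints"]; rv=Ro.from_matrix(R@R0.T).as_rotvec()
for k in np.linspace(0,1,5): q,c=ik(U+k*(Q-U),Ro.from_rotvec(rv*k).as_matrix()@R0,q); print(q.round(),c<1e-6,(U+k*(Q-U)).round(3))
E
python3 /tmp/v.py
```

```text
t 28.35 tcp [ 0.5813 -0.1035  0.2273] F [-0.3  0.6  0.8] j [ -6.  11. -10. -25. -49.  48.] w 14.4
[[0.498, -0.774, 0.39], [-0.865, -0.412, 0.287], [-0.061, -0.48, -0.875]]
beta -80.9 rad 0.0809 h 0.0303 pad 0.0
retract 4 rows [-0.33 -0.24  0.73]
7 rows of: 0.22 0.48 -0.09 -0.59 -0.05 0.65
7 rows of: 0.03 0.34 0.33 -0.59 -0.05 0.65
5 rows of: 0.26 0.45 -0.1 -0.83 -0.08 0.91
[-10.   5.  -6. -24. -60.  47.] True [ 0.542 -0.132  0.315]
[ -2.   5.  -8. -16. -57.  49.] True [ 0.554 -0.107  0.31 ]
[  5.   5. -11.  -7. -54.  51.] True [ 0.565 -0.082  0.306]
[ 11.   5. -14.   2. -51.  51.] True [ 0.576 -0.057  0.301]
[ 17.   5. -18.  12. -48.  52.] True [ 0.588 -0.032  0.297]
```

Request:
play_rows(commands="-0.33 -0.24 0.73 0 0 0;-0.33 -0.24 0.73 0 0 0;-0.33 -0.24 0.73 0 0 0;-0.33 -0.24 0.73 0 0 0;0.22 0.48 -0.09 -0.59 -0.05 0.65;0.22 0.48 -0.09 -0.59 -0.05 0.65;0.22 0.48 -0.09 -0.59 -0.05 0.65;0.22 0.48 -0.09 -0.59 -0.05 0.65;0.22 0.48 -0.09 -0.59 -0.05 0.65;0.22 0.48 -0.09 -0.59 -0.05 0.65;0.22 0.48 -0.09 -0.59 -0.05 0.65;0 0 0 0 0 0;0 0 0 0 0 0", grip=64)

```text
time_s: 29.65
tcp_pos: [0.5881, -0.0309, 0.2962]
ee_rot: [[0.902, -0.252, 0.352], [-0.253, -0.967, -0.043], [0.351, -0.05, -0.935]]
wrist_force: [0.2, -0.2, 0.0]
gripper_width: 0.735
gripper_force: 0.0
```

```bash
python3 /tmp/v.py | sed -n '1,7p'
python3 - <<'E'
from circ import *
D=crankR(-175.2)
for n in("wrist","side","top"):
    p,d,i=cap(n); q=(cloud(d,i)-MID)@D
    m=(abs(q[...,0])<.025)&(abs(q[...,1])<.025)&(q[...,2]>.019)&(q[...,2]<.03); Q=q[m]
    if len(Q)>20: print(n,"hubtop",len(Q),np.percentile(Q,[3,50,97],axis=0).round(4).tolist(),cv2.minAreaRect((Q[:,:2]*1000).astype(np.float32)))
E
```

```text
t 29.65 tcp [ 0.5881 -0.0309  0.2962] F [ 0.2 -0.2  0. ] j [ 17.   6. -18.  11. -48.  52.] w 63.9
[[0.902, -0.252, 0.352], [-0.253, -0.967, -0.043], [0.351, -0.05, -0.935]]
beta -177.4 rad 0.0215 h 0.0918 pad 0.0
retract 4 rows [-0.29  0.04  0.78]
4 rows of: 0.29 -0.04 -0.77 -0.01 -0.01 -0.0
1 rows of: -0.01 -0.03 0.02 -0.03 -0.03 -0.0
5 rows of: 0.21 -0.03 -0.56 -0.01 -0.01 -0.0
wrist hubtop 2078 [[-0.0159, -0.0172, 0.0208], [0.0026, -0.0004, 0.0225], [0.0187, 0.0166, 0.0237]] ((0.9666919708251953, -0.20824432373046875), (35.99205017089844, 37.28632736206055), 89.23301696777344)
side hubtop 156 [[-0.0167, -0.0143, 0.0198], [-0.0002, 0.0037, 0.0223], [0.0177, 0.0201, 0.0255]] ((0.7700881958007812, 2.276704788208008), (39.91024398803711, 36.270286560058594), 89.77708435058594)
```

Request:
play_rows(commands="0.21 -0.03 -0.56 0 0 0;0.21 -0.03 -0.56 0 0 0;0.21 -0.03 -0.56 0 0 0;0.21 -0.03 -0.56 0 0 0;0.21 -0.03 -0.56 0 0 0;0 0 0 0 0 0")

```text
time_s: 30.4
tcp_pos: [0.619, -0.0373, 0.2101]
ee_rot: [[0.902, -0.255, 0.348], [-0.255, -0.966, -0.045], [0.348, -0.048, -0.936]]
wrist_force: [0.1, 0.2, -0.2]
gripper_width: 0.735
gripper_force: 0.0
```

Request:
play_rows(commands="0 0 0 0 0 0;0 0 0 0 0 0;0 0 0 0 0 0;0 0 0 0 0 0;0 0 0 0 0 0;0 0 0 0 0 0;0 0 0 0 0 0", grip=0)

```text
time_s: 31.1
tcp_pos: [0.62, -0.036, 0.2134]
ee_rot: [[0.901, -0.251, 0.354], [-0.253, -0.967, -0.044], [0.353, -0.05, -0.934]]
wrist_force: [-3.2, -1.4, 3.5]
gripper_width: 0.411
gripper_force: 29.8
```

```bash
cat > /tmp/x.py <<'E'
from circ import *
now(); s=r.sense(); D=crankR(-175.2); R0=s["ee_rot"]; Rel=R0.T@D; g=s["tcp_pos"]-.019*R0[:,2]; off=R0.T@(MID-g); print("hub in tool",off.round(4)); off[1]=0
print("lift 110mm over 6 rows",(.11*ax/.03/6).round(2))
th=np.degrees(Ro.from_matrix(toolR(D,14,-1).T@R0).magnitude()); print("rot err",th.round(2))
np.savez("/tmp/rel2.npz",Rel=Rel,off=off)
a=np.radians(84.7); X=np.array([np.cos(a),np.sin(a),0]); C=np.stack([X,np.cross([0,0,1],X),[0,0,1.]],1)
R=C@Rel.T; hub=np.array([.5142,.350,.027]); P=hub-R@off+.019*R[:,2]
L=s["tcp_pos"]+.11*ax; Q=P+[0,0,.10]; L2=L+[0,0,.03]
print(P.round(4)); plan(Q,R,None,L2,R0); q=s["joints"]; rv=Ro.from_matrix(R@R0.T).as_rotvec(); print(np.degrees(rv).round())
for k in np.linspace(0,1,6): q,c=ik(L2+k*(Q-L2),Ro.from_rotvec(rv*k).as_matrix()@R0,q); print(q.round(),c<1e-6,(L2+k*(Q-L2)).round(3))
E
python3 /tmp/x.py
```

```text
t 31.1 tcp [ 0.62   -0.036   0.2134] F [-3.2 -1.4  3.5] j [ 15.  12. -23.  13. -36.  50.] w 35.8
[[0.901, -0.251, 0.354], [-0.253, -0.967, -0.044], [0.353, -0.05, -0.934]]
beta -167.8 rad 0.0005 h 0.0055 pad 29.8
hub in tool [ 0.0009 -0.0001  0.0055]
lift 110mm over 6 rows [-0.34  0.06  0.5 ]
rot err 0.24
[0.5138 0.3458 0.0141]
13 rows of: -0.11 0.95 -0.56 -0.23 0.27 0.87
[-25.  31.  97.]
[ 19.   1. -17.  11. -53.  51.] True [ 0.558 -0.024  0.334]
[ 26.   5. -18.  10. -55.  64.] True [0.549 0.05  0.29 ]
[ 34.  10. -17.   8. -57.  77.] True [0.54  0.124 0.246]
[ 40.  16. -14.   8. -59.  91.] True [0.531 0.198 0.202]
[ 47.  24. -10.   8. -62. 104.] True [0.523 0.272 0.158]
[ 53.  32.  -4.   8. -66. 118.] True [0.514 0.346 0.114]
```

Request:
play_rows(commands="-0.12 0.02 0.17 0 0 0;-0.22 0.04 0.33 0 0 0;-0.34 0.06 0.5 0 0 0;-0.34 0.06 0.5 0 0 0;-0.34 0.06 0.5 0 0 0;-0.34 0.06 0.5 0 0 0;-0.34 0.06 0.5 0 0 0;0 0 1 0 0 0;0 0 0 0 0 0")

```text
time_s: 32.0
tcp_pos: [0.5599, -0.0243, 0.3357]
ee_rot: [[0.899, -0.25, 0.359], [-0.252, -0.967, -0.042], [0.357, -0.053, -0.933]]
wrist_force: [0.6, -0.8, -3.1]
gripper_width: 0.411
gripper_force: 29.8
```

```bash
cat > /tmp/y.py <<'E'
from circ import *
f=np.load("/tmp/rel2.npz"); Rel,off=f["Rel"],f["off"]; s=r.sense(); st()
C=s["ee_rot"]@Rel; H=s["tcp_pos"]-.019*s["ee_rot"][:,2]+s["ee_rot"]@off
p,d,i=cap("side"); w=cloud(d,i); q=(w-H)@C
for nm,(x0,x1,y0,y1,z0,z1) in dict(hubtop=(-.015,.015,-.012,.012,.012,.032),griptop=(.065,.095,-.014,.014,.05,.075)).items():
    m=(q[...,0]>x0)&(q[...,0]<x1)&(q[...,1]>y0)&(q[...,1]<y1)&(q[...,2]>z0)&(q[...,2]<z1); Q=q[m]
    if len(Q)>5: print(nm,len(Q),np.median(Q,0).round(4))
a=np.radians(84.7); X=np.array([np.cos(a),np.sin(a),0]); CT=np.stack([X,np.cross([0,0,1],X),[0,0,1.]],1)
R=CT@Rel.T; hub=np.array([.5142,.350,.027]); P=hub-R@off+.019*R[:,2]; print("target",P.round(4)); plan(P+[0,0,.1],R); plan(P+[0,0,.004],R)
hsv=cv2.cvtColor(p,cv2.COLOR_BGR2HSV); print("crank hub z, angle from vertical",H.round(4),np.degrees(np.arccos(C[2,2])).round(1))
E
python3 /tmp/y.py
```

```text
t 32.0 tcp [ 0.5599 -0.0243  0.3357] F [ 0.6 -0.8 -3.1] j [ 19.   1. -17.  11. -53.  51.] w 35.8
[[0.899, -0.25, 0.359], [-0.252, -0.967, -0.042], [0.357, -0.053, -0.933]]
hubtop 16 [-0.0113  0.0045  0.0221]
griptop 94 [0.0798 0.007  0.0588]
target [0.5138 0.3458 0.0141]
13 rows of: -0.12 0.95 -0.56 -0.23 0.27 0.87
13 rows of: -0.12 0.95 -0.81 -0.23 0.27 0.87
crank hub z, angle from vertical [ 0.5559 -0.0239  0.3486] 35.3
```

Crank is off and firmly held. Carrying it to the tray.

Request:
play_rows(commands="-0.12 0.95 -0.2 -0.23 0.27 0.87;-0.12 0.95 -0.2 -0.23 0.27 0.87;-0.12 0.95 -0.4 -0.23 0.27 0.87;-0.12 0.95 -0.5 -0.23 0.27 0.87;-0.12 0.95 -0.5 -0.23 0.27 0.87;-0.12 0.95 -0.5 -0.23 0.27 0.87;-0.12 0.95 -0.5 -0.23 0.27 0.87;-0.12 0.95 -0.6 -0.23 0.27 0.87;-0.12 0.95 -0.6 -0.23 0.27 0.87;-0.12 0.95 -0.7 -0.23 0.27 0.87;-0.12 0.95 -0.8 -0.23 0.27 0.87;-0.12 0.95 -0.9 -0.23 0.27 0.87;-0.12 0.95 -0.9 -0.23 0.27 0.87;0 0 0 0 0 0;0 0 0 0 0 0;0 0 0 0 0 0")

```text
time_s: 33.65
tcp_pos: [0.5118, 0.3448, 0.1128]
ee_rot: [[0.082, 0.997, -0.016], [0.966, -0.083, -0.243], [-0.244, 0.005, -0.97]]
wrist_force: [-1.0, -0.6, -4.5]
gripper_width: 0.412
gripper_force: 30.0
```

```bash
python3 /tmp/y.py
```

```text
t 33.65 tcp [0.5118 0.3448 0.1128] F [-1.  -0.6 -4.5] j [ 53.  31.  -5.   9. -65. 118.] w 35.8
[[0.082, 0.997, -0.016], [0.966, -0.083, -0.243], [-0.244, 0.005, -0.97]]
hubtop 19 [ 0.0112 -0.0043  0.0219]
griptop 145 [0.0866 0.0036 0.0582]
target [0.5138 0.3458 0.0141]
1 rows of: 0.05 0.04 0.01 -0.02 0.05 -0.07
4 rows of: 0.01 0.01 -0.8 -0.0 0.01 -0.02
crank hub z, angle from vertical [0.5121 0.3489 0.1257] 0.4
```

Request:
play_rows(commands="0.03 0.02 -0.6 -0.02 0.05 -0.07;0 0 -0.6 0 0 0;0 0 -0.6 0 0 0;0 0 -0.5 0 0 0;0 0 -0.4 0 0 0;0 0 -0.25 0 0 0;0 0 0 0 0 0;0 0 0 0 0 0")

```text
time_s: 34.5
tcp_pos: [0.5133, 0.3464, 0.0256]
ee_rot: [[0.089, 0.996, -0.024], [0.965, -0.092, -0.245], [-0.246, -0.001, -0.969]]
wrist_force: [0.6, 0.6, -4.2]
gripper_width: 0.415
gripper_force: 30.0
```

```bash
python3 /tmp/y.py | sed -n '1p;$p'
```

```text
t 34.5 tcp [0.5133 0.3464 0.0256] F [ 0.6  0.6 -4.2] j [ 53.  37.  -9.   9. -56. 116.] w 36.1
crank hub z, angle from vertical [0.5137 0.3506 0.0385] 0.0
```

Request:
play_rows(commands="0 0 -0.1 0 0 0;0 0 -0.1 0 0 0;0 0 -0.1 0 0 0;0 0 -0.08 0 0 0;0 0 -0.05 0 0 0;0 0 0 0 0 0;0 0 0 0 0 0")

```text
time_s: 35.25
tcp_pos: [0.5128, 0.3453, 0.0133]
ee_rot: [[0.089, 0.996, -0.025], [0.965, -0.093, -0.247], [-0.248, -0.002, -0.969]]
wrist_force: [-2.1, -4.0, 5.8]
gripper_width: 0.413
gripper_force: 30.0
```

```bash
python3 /tmp/y.py | sed -n '1p;$p'
```

```text
t 35.25 tcp [0.5128 0.3453 0.0133] F [-2.1 -4.   5.8] j [ 53.  38. -10.   9. -55. 116.] w 35.9
crank hub z, angle from vertical [0.5132 0.3495 0.0262] 0.1
```

Request:
play_rows(commands="0 0 0 0 0 0;0 0 0 0 0 0;0 0 0 0 0 0;0 0 0 0 0 0;0 0 0 0 0 0;0.01 0.08 0.3 0 0 0;0.02 0.18 0.7 0 0 0;0.02 0.18 0.7 0 0 0;0.02 0.18 0.7 0 0 0;0.02 0.18 0.7 0 0 0;0.02 0 0.9 0 0 0;0 -0.2 1 0 0 0;0 -0.5 1 0 0 0;0 0 0 0 0 0;0 0 0 0 0 0", grip=64)

```text
time_s: 36.8
tcp_pos: [0.5163, 0.3493, 0.1937]
ee_rot: [[0.09, 0.996, -0.023], [0.966, -0.093, -0.243], [-0.244, -0.001, -0.97]]
wrist_force: [-0.8, -0.1, -0.1]
gripper_width: 0.737
gripper_force: 0.0
```

Run:
```python
from circ import *
st(); T=np.array([.5085,.392,0])
for n in("wrist","side","top"):
    p,d,i=cap(n); w=cloud(d,i); z=w[...,2]; cv2.imwrite(f"pics/end_{n}.png",p)
    for nm,lo,hi in(("hubtop",.044,.0525),("griptop",.084,.092)):
        m=(z>lo)&(z<hi)&(abs(w[...,0]-T[0])<.08)&(abs(w[...,1]-T[1])<.1)
        N,L,S,_=cv2.connectedComponentsWithStats(m.astype(np.uint8))
        if N>1:
            k=1+np.argmax(S[1:,4]); q=w[L==k]; print(n,nm,len(q),np.median(q,0).round(4),"rel tray",(np.median(q,0)-T)[:2].round(3))
x,y=axes(); o=np.array([.70,-.052,0]); p,d,i=cap("top"); w=cloud(d,i); a=(w-o)@x; b=(w-o)@y; z=w[...,2]
m=(abs(abs(b)-.08)<.02)&(a>-.08)&(a<-.045)&(z>.08)&(z<.14); print("platen",np.nanmedian(z[m]).round(4))
for s0 in(-.1,0,.1):
    m=(abs(b-s0)<.012)&(z>.06)&(z<.085); print("plate front",np.nanmin(a[m]).round(4))
```

```text
t 36.8 tcp [0.5163 0.3493 0.1937] F [-0.8 -0.1 -0.1] j [ 53.  28.   2.   8. -76. 119.] w 64.2
[[0.09, 0.996, -0.023], [0.966, -0.093, -0.243], [-0.244, -0.001, -0.97]]
wrist hubtop 1297 [0.5132 0.3516 0.0481] rel tray [ 0.005 -0.04 ]
wrist griptop 930 [0.5205 0.4313 0.0877] rel tray [0.012 0.039]
side hubtop 269 [0.5133 0.353  0.0482] rel tray [ 0.005 -0.039]
side griptop 121 [0.5189 0.4342 0.0878] rel tray [0.01  0.042]
top hubtop 171 [0.5124 0.3498 0.0468] rel tray [ 0.004 -0.042]
top griptop 26 [0.519  0.4222 0.0866] rel tray [0.011 0.03 ]
platen 0.1146
plate front -0.1419
plate front -0.1418
plate front -0.1411
```

```bash
python3 -c "
from station import r
print(r.finish_job())"
```

```text
the job is handed in; nothing more can be done
None
```

The job is handed in at about 37 s: the bed is home and the platen is down on the felt at the shaft's stop, going by the camera heights. The crank lies flat in the tool tray and the arm is clear; nothing I saw suggests a bystander moved, though I didn't measure them at the end.

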